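True the cart wheel's spokes, gauge the hub and knock out its cap

ROBOT

A 7-joint arm with a two-finger parallel gripper is mounted at the origin on the work surface. World frame = base frame: x ahead of the robot, y to its left, z up, the work surface at z = 0. Lengths are in m, angles in rad, forces in N, time in s.
With the tool pointing down it reaches from about 0.4 to 0.875 m from the base axis. Payload 6.5 kg.
Tool frame: the origin (TCP) lies on the mounting face of the last link; the fingertips stand 173 mm ahead of it and the grasp point (between the pads) lies 155 mm ahead of it; z points along the fingers, x is the direction in which the jaws open and shut, and the axes are right-handed (so a half turn about z gives the same grasp; the last joint's range is limited). The gripper opens to 85 mm and grips with 20 to 120 N. Pads are 22 mm wide; open, the fingers measure 114 mm over their backs; the gripper's body (76 mm by 85 mm) begins 54 mm behind the grasp point. The pads swing forward as they close: fully open they stand 13 mm farther back than shut.
Start: joints at [1.049, 0.536, -0.004, 1.538, 0.003, 1.067, -0.071], TCP at [0.286, -0.584, 0.405] pointing down, gripper open.
Joint ranges: [-2.7, 2.7], [-0.37, 2.16], [-1.27, 1.26], [0.24, 2.4], [-1.31, 4.45], [0.19, 1.91], [-2.76, 2.76]. Speed limits (rad/s): [2.39, 2.39, 3.14, 3.14, 3.14, 3.14, 3.14].

INTERFACE

Orientations are given as a rotation vector (axis times angle).
In Python, from station import read_state, capture, ticket gives the robot as it stands.
- The arm moves only by the tool arm_command, never from a script. Its argument "rows" is text: rows parted by semicolons, each of 5 numbers parted by spaces: the closure, from 0 (fully open) to 1 (shut), then the shift along the tool's x, y, z in cm, then the turn about the tool's z in rad. In form: hand x y z roll; .... A call has exactly 10 rows; each row shifts and turns the commanded pose from where the row before left it, along the tool's axes as they then stand; what a row does not reach is not made up. A row lasts 1/8 s, in which the tool goes at most 62.5 mm and 10.7 degrees, less where a joint would pass 70% of its speed; a pose out of reach is approached as far as the arm can. A call is refused whole if a number of a shift passes 6.25 or a number of a turn 0.188, either way. A call with a gripper value outside its range is refused whole. The fingers move at their own pace and stop on an object; "newtons" is the grip in N (left out, the last holds). Time passes only in rows, so rows that do not move let the fingers close, or fill a call up. It gives the time, the measured TCP pose, the force and the opening at its end, in the units of the state.
- read_state(): the state, without advancing time (a new reading comes with each control period).
- capture(name): name is "side" or "top" or "wrist"; returns a dict with "frame" (400x640x3 uint8, red, green, blue), "vfov" (degrees; the focal length in pixels is half the picture's height over the tangent of half this angle, whatever the lens; pixels are square), "cx", "cy" (the principal point, pixels), "rvec" (rotation vector, rad) and "tvec" (3), from world to camera coordinates, as OpenCV has them. Camera axes: x right, y down, z forward; pixel columns grow to the right and rows downward; lengths in m; the calibration is good to about 2 mm. A picture is of the moment at which its call begins. There is no depth.
- ticket.job_done(): hands the job in, once; it reports no verdict.
The state is a dict: "t": time; "q": joint angles; "joint_vel": joint speeds; "joint_torque": joint torques, N m; "tcp_pos": TCP position; "orientation": TCP orientation; "wrist_force": force on the tool from outside, world axes, zero at the start; "wrist_torque": the same for the moment, N m; "finger_gap": finger opening in m.
Only numpy, scipy, OpenCV 4.12 (cv2) and the standard library are available. Lean on these libraries where they do the work, as an engineer would, in place of code of your own. Each camera call takes 0.05 s, during which the arm holds its last target.

TASK

Finish this cart wheel: start at the black valve stem and go clockwise (seen from above) round the rim, tightening each spoke nipple that is there, clockwise, one quarter turn if it is brass and three quarter turns if it is red, each finished before the next. Then move the green-handled gauge pin from its stand into the hub's bore, fully home, and let it go; after that raise the red knockout handle to eject the orange hub cap from the blue mould block, lay the cap flat, yellow spot up, on the floor of the blue tray, and push the knockout handle fully down again. Leave the pin in the hub and do not disturb the other things on the bench.

Things in the scene. Friction and masses are not known exactly. Their poses are not given: they have to be found in the camera images.
- wheel: spoked cart wheel lying flat on a fixed jig; does not move. Origin on the table under the hub; x points to the black valve stem (round, 18 mm wide, 119 mm from the hub centre, top 76 mm above the table), z up. Rim, radius 99 to 139 mm, its bosses 41 mm high. Five spoke places 119 mm from the centre, 36, 108, 180, 252, 324 degrees clockwise from the valve; 4 or 5 have a spoke and nipple
- hub_mouth (a point): centre of the mouth of the bore in the grey hub, 63 mm above the table; the hub is 60 mm in diameter, the bore 15 mm wide and 40 mm deep
- hub_floor (a point): centre of the flat floor of the hub bore, 23 mm above the table
- pin: gauge pin, 115 mm long, standing upright in its stand: a steel probe 12 mm diameter and 55 mm long with a tapered tip, below a green round handle 20 mm diameter and 60 mm long. Origin at the tip, z along the pin to the handle, which covers 55 to 115 mm from the tip. About 70 g
- stand: fixed wooden block 70 x 70 x 45 mm with a 15 mm hole, 35 mm deep, in the middle of its top, holding the gauge pin. Origin at the centre of its underside, z up
- nest: fixed blue mould block 110 (x) x 100 (y) x 64 mm on a steel foot. Origin at the centre of its underside. A round pocket, 59 mm wide and 32 mm deep, opens in the middle of its top. The handle of the knockout rod stands in front of it, towards its own -x
- knockout (a joint): height of the knockout rod in m: 0 is down, grows as the handle is raised, stop at 0.028. The rod rises 1 to 1 through the pocket's floor (after 1 mm play) and pushes up what lies in the pocket. Stiff: takes about 10 N to raise, stays where it is left
- knockout_grip (a point): centre of the red T handle of the knockout rod: a bar 14 (x) x 50 (y) x 24 (z) mm, axes as the mould block's; 98 mm from the pocket's middle towards the block's -x, and 92 mm above the table when down. Its stem below is 12 mm wide. 36 mm free between bar and block
- cap: orange hub cap, a solid disc 56 mm diameter and 32 mm high with a yellow spot on top; origin at the centre of its underside. It starts stuck down in the pocket of the mould block, its top flush with the block's top. About 100 g
- tray: loose blue square tray, 150 x 150 mm outside, 20 mm high, walls 4 mm, floor 4 mm thick. Origin at the centre of its underside
- spool: bystander: solder spool, blue flanges, 60 mm diameter, 45 mm high, origin at the centre of its underside
- pliers: bystander: red-handled pliers, 150 mm, lying flat
- screwdriver: bystander: screwdriver lying flat
- jar: bystander: small amber jar with a lid, 60 mm high
- nipple1 (a joint): turn of the red nipple at place 1 (36 degrees clockwise from the valve), rad, growing clockwise seen from above; 0 (roughly, at the start) when the black stripe on its top points to the hub; a quarter turn is 1.571. Friction 0.06 N m; stays where it is left. None if there is no spoke here
- nip1_top (a point): centre of the top face of that red nipple, 74 mm above the table; z up, turns with the nipple; its -x points along the stripe. The nipple is an upright square head 20 x 20 x 28 mm (flats facing x and y), turning about its own upright axis
- nipple2 (a joint): turn of the brass nipple at place 2 (108 degrees clockwise from the valve), rad, growing clockwise seen from above; 0 (roughly, at the start) when the black stripe on its top points to the hub; a quarter turn is 1.571. Friction 0.06 N m; stays where it is left. None if there is no spoke here
- nip2_top (a point): centre of the top face of that brass nipple, 74 mm above the table; z up, turns with the nipple; its -x points along the stripe. The nipple is an upright square head 20 x 20 x 28 mm (flats facing x and y), turning about its own upright axis
- nipple3 (a joint): turn of the red nipple at place 3 (180 degrees clockwise from the valve), rad, growing clockwise seen from above; 0 (roughly, at the start) when the black stripe on its top points to the hub; a quarter turn is 1.571. Friction 0.06 N m; stays where it is left. None if there is no spoke here
- nip3_top (a point): centre of the top face of that red nipple, 74 mm above the table; z up, turns with the nipple; its -x points along the stripe. The nipple is an upright square head 20 x 20 x 28 mm (flats facing x and y), turning about its own upright axis
- nipple4 (a joint): turn of the red nipple at place 4 (252 degrees clockwise from the valve), rad, growing clockwise seen from above; 0 (roughly, at the start) when the black stripe on its top points to the hub; a quarter turn is 1.571. Friction 0.06 N m; stays where it is left. None if there is no spoke here
- nip4_top (a point): centre of the top face of that red nipple, 74 mm above the table; z up, turns with the nipple; its -x points along the stripe. The nipple is an upright square head 20 x 20 x 28 mm (flats facing x and y), turning about its own upright axis
- nipple5 (a joint): turn of the brass nipple at place 5 (324 degrees clockwise from the valve), rad, growing clockwise seen from above; 0 (roughly, at the start) when the black stripe on its top points to the hub; a quarter turn is 1.571. Friction 0.06 N m; stays where it is left. None if there is no spoke here
- nip5_top (a point): centre of the top face of that brass nipple, 74 mm above the table; z up, turns with the nipple; its -x points along the stripe. The nipple is an upright square head 20 x 20 x 28 mm (flats facing x and y), turning about its own upright axis
Mind the look-alikes: they are no part of the job. Several things have the shape of the cap; the one meant has the colours described above.

How it is judged:
On the way, in this order (a step that is already met when the one before it is completed fails the run):
1. the red nipple at place 1 clockwise from the valve has had its 3 quarter turn(s) (value of joint nipple1 between 4.41239 and 5.01239 rad), for 0.2 s.
2. the brass nipple at place 2 clockwise from the valve has had its 1 quarter turn(s) (value of joint nipple2 between 1.2708 and 1.8708 rad), for 0.2 s.
3. the red nipple at place 3 clockwise from the valve has had its 3 quarter turn(s) (value of joint nipple3 between 4.41239 and 5.01239 rad), for 0.2 s.
4. the red nipple at place 4 clockwise from the valve has had its 3 quarter turn(s) (value of joint nipple4 between 4.41239 and 5.01239 rad), for 0.2 s.
5. the brass nipple at place 5 clockwise from the valve has had its 1 quarter turn(s) (value of joint nipple5 between 1.2708 and 1.8708 rad), for 0.2 s.
6. the gauge pin stands in the hub bore, on its floor, let go (horizontal distance between pin and hub_floor below 0.004 m and z of pin in the frame of hub_floor below 0.006 m and angle between pin's own z axis and vertical below 0.12 rad and contact force between the fingers and pin below 0.1 N), for 0.3 s.
7. the knockout rod has pushed the cap at least 20 mm up out of the pocket (value of joint knockout above 0.02 m and z of cap in the frame of nest above 0.052 m and horizontal distance between cap and nest below 0.006 m), for 0.2 s.
At the end, for the whole second after the job is handed in: Each nipple within 0.3 rad of its count of clockwise quarter turns from stripe-to-hub (brass 1, red 3); pin in the hub within 6 mm of its floor, upright (0.12 rad); cap flat (0.1 rad), spot up, on the floor of the level tray; knockout rod within 4 mm of down; all at rest (all of step 1 and all of step 2 and all of step 3 and all of step 4 and all of step 5 and horizontal distance between pin and hub_floor below 0.004 m and z of pin in the frame of hub_floor below 0.006 m and angle between pin's own z axis and vertical below 0.12 rad and value of joint knockout below 0.004 m and linear speed of each of cap, tray, pin below 0.01 m/s and z of cap in the frame of tray below 0.008 m and angle between cap's own z axis and vertical below 0.1 rad and angle between tray's own z axis and vertical below 0.05 rad and x of cap in the frame of tray between -0.047 and 0.047 m and y of cap in the frame of tray between -0.047 and 0.047 m); the robot touches nothing.
It fails at once if the spool is shoved more than 25 mm or knocked over (distance of spool from where it was at the start of the episode above 0.025 m or angle between spool's own z axis and vertical above 0.5 rad).
It fails at once if the pliers is shoved more than 25 mm or knocked over (distance of pliers from where it was at the start of the episode above 0.025 m).
It fails at once if the screwdriver is shoved more than 25 mm or knocked over (distance of screwdriver from where it was at the start of the episode above 0.025 m).
It fails at once if the jar is shoved more than 25 mm or knocked over (distance of jar from where it was at the start of the episode above 0.025 m or angle between jar's own z axis and vertical above 0.5 rad).
Of spoke1, spoke2, spoke3, spoke4, spoke5 only 4 to 5 are there at a start; the rules pass over those that are not, and their reading is None.
At some moment in a run one of tray may be knocked a few centimetres aside while the robot is not near it.
It also fails if it takes over 210 s, if anything falls off the work surface, if the arm or the gripper's body presses on something with over 40 N, if the wrist force passes 120 N, or if a joint passes its speed limit or range.

## Working session

There is one attempt and no reset: what is moved stays moved. The work goes in short steps, Python scripts to look and compute and a tool call to move; the robot and the scene stay as the last step left them, time stands still between calls to the robot, and variables do not carry over. Pictures are saved under pics/ and viewed, and the job is handed in when it is done.

Besides the shell and the picture viewer there is one more tool, called after "Request:" as name(argument=value, ...), one argument or row to a line, values as JSON. arm_command: Moves the arm, as the interface text tells. Its arguments: {"type":"object","properties":{"rows":{"type":"string"},"newtons":{"type":"number"}},"required":["rows"]}

```bash
ls; mkdir -p pics
cat > h.py <<'E'
import numpy as np, cv2
from station import read_state, capture, ticket
def K(c):
    f=200/np.tan(np.radians(c['vfov'])/2); return np.array([[f,0,c['cx']],[0,f,c['cy']],[0,0,1.]])
def ray(c,u,v):
    R=cv2.Rodrigues(np.array(c['rvec'],float))[0]; o=-R.T@np.array(c['tvec'],float)
    d=R.T@np.linalg.inv(K(c))@np.array([u,v,1.]); return o,d
def onz(c,u,v,z):
    o,d=ray(c,u,v); return o+d*(z-o[2])/d[2]
def proj(c,P):
    R=cv2.Rodrigues(np.array(c['rvec'],float))[0]; p=K(c)@(R@np.array(P,float)+np.array(c['tvec'],float)); return p[:2]/p[2]
def save(c,name,s=1,box=None):
    f=c['frame'][:,:,::-1]
    if box: f=f[box[1]:box[3],box[0]:box[2]]
    cv2.imwrite('pics/'+name,cv2.resize(f,None,fx=s,fy=s,interpolation=cv2.INTER_CUBIC))
E
python3 - <<'E'
from h import *
import pickle
s=read_state();print(s)
for n in ['side','top','wrist']:
    c=capture(n); save(c,n+'0.png',1.25); pickle.dump(c,open(n+'0.pkl','wb'))
    R=cv2.Rodrigues(np.array(c['rvec']))[0]; print(n,c['vfov'],c['cx'],c['cy'],-R.T@c['tvec'])
E
```

```text
pics
{'t': 0.0, 'q': array([ 1.04882512,  0.53717493, -0.00442569,  1.53889665,  0.00259361,
        1.06728666, -0.07120689]), 'joint_vel': array([-0.00072112, -0.00080366, -0.00046303,  0.00043909,  0.0008189 ,
       -0.00190258,  0.0005154 ]), 'joint_torque': array([ 3.10779687e-04, -5.83409536e+01,  1.04844958e+00, -2.59099799e+01,
        1.22836005e-02,  9.62326652e-03,  4.38706547e-05]), 'tcp_pos': array([ 0.28594928, -0.58334648,  0.40379809]), 'orientation': array([-2.66522037e+00,  1.66164340e+00,  2.44685133e-03]), 'wrist_force': array([ 0.16733205, -0.17334096,  0.327699  ]), 'wrist_torque': array([ 0.019321  , -0.01000179,  0.06636655]), 'finger_gap': 0.08563411689272298}
side 43.30121295839011 320.6671965746487 200.0895203880014 [0.19822706 0.93201754 0.71786199]
top 53.93578752329442 323.19519769165464 198.9779982391349 [ 0.40600131 -0.06810089  1.31723721]
wrist 71.45737450420728 318.1985263618526 197.68099976860265 [ 0.3487108  -0.55243962  0.37310274]
```

View pics/top0.png

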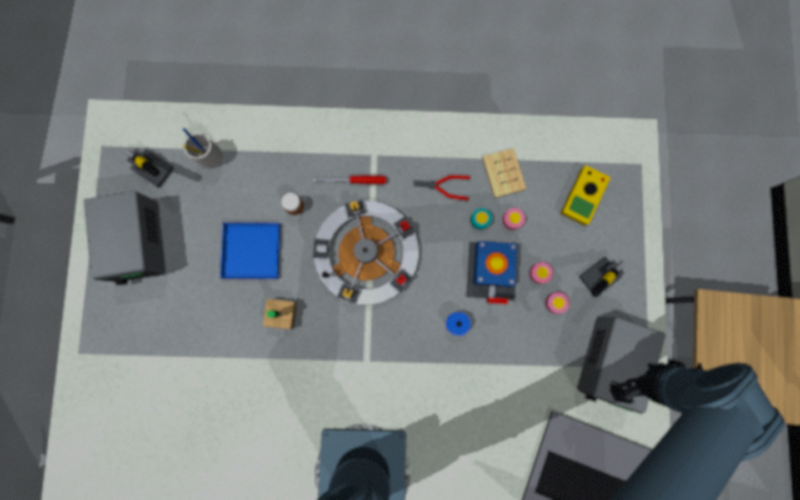

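View pics/side0.png

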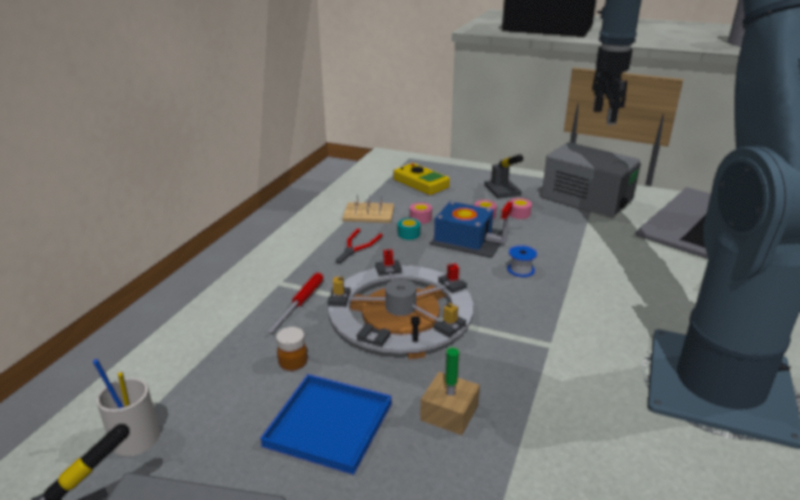

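View pics/wrist0.png

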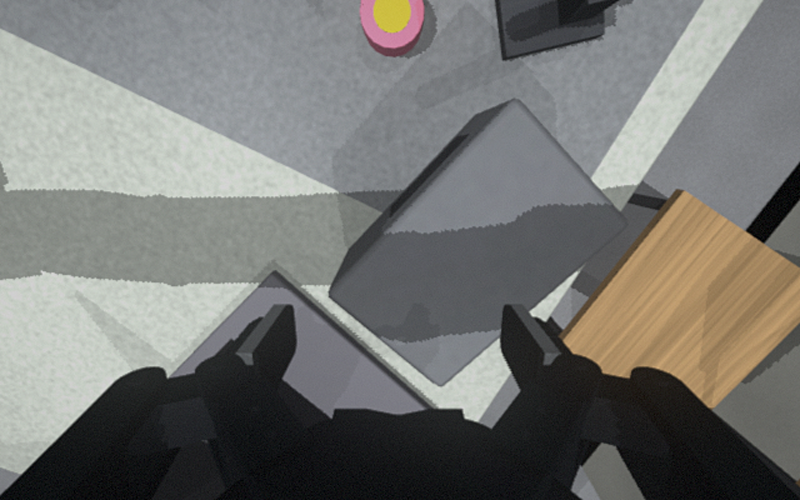

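Run:
```python
from h import *
import pickle
c=pickle.load(open('top0.pkl','rb')); save(c,'topz.png',6,(240,150,345,250))
save(c,'topz2.png',6,(355,180,465,275))
c=pickle.load(open('side0.pkl','rb')); save(c,'sidez.png',4.5,(210,190,385,320))
```

```text
(no output)
```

View pics/topz.png

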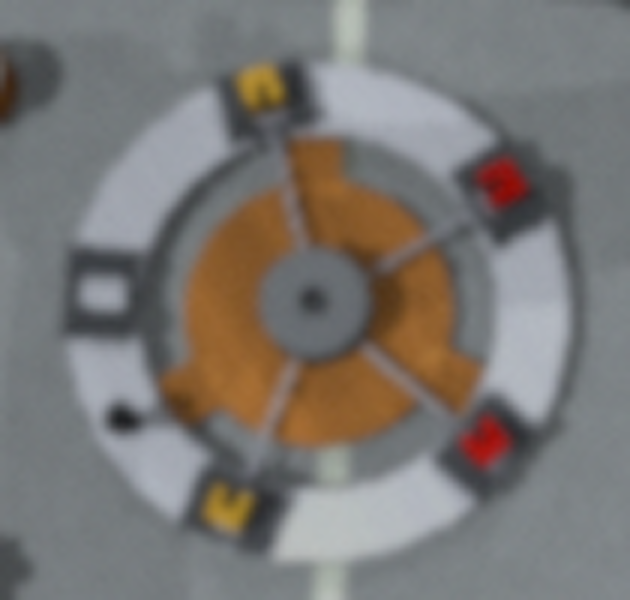

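View pics/topz2.png

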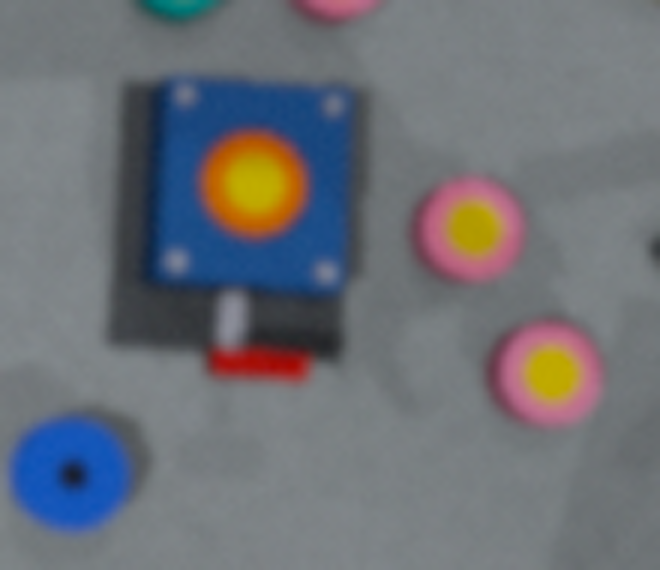

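View pics/sidez.png

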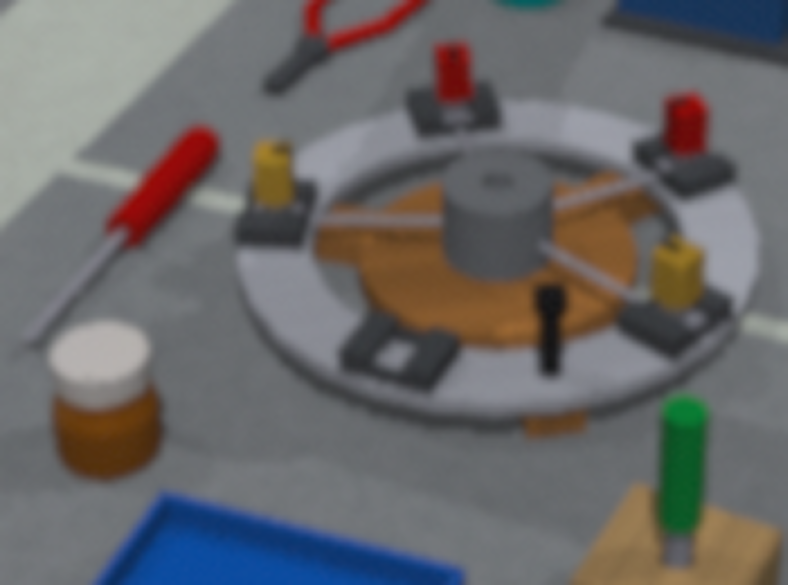

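```bash
cat >> h.py <<'E'
def blobs(c,fn,amin=10,box=None):
    hsv=cv2.cvtColor(c['frame'],cv2.COLOR_RGB2HSV).astype(int); m=fn(hsv[...,0],hsv[...,1],hsv[...,2]).astype(np.uint8)
    if box:
        k=np.zeros_like(m);k[box[1]:box[3],box[0]:box[2]]=1;m*=k
    m=cv2.morphologyEx(m,cv2.MORPH_CLOSE,np.ones((3,3),np.uint8))
    n,l,st,ce=cv2.connectedComponentsWithStats(m)
    return [(st[i],ce[i],l==i) for i in range(1,n) if st[i][4]>=amin]
def tri(c1,u1,c2,u2):
    o1,d1=ray(c1,*u1);o2,d2=ray(c2,*u2)
    A=np.stack([d1,-d2],1); t=np.linalg.lstsq(A,o2-o1,rcond=None)[0]
    a=o1+t[0]*d1;b=o2+t[1]*d2; return (a+b)/2,np.linalg.norm(a-b)
E
python3 - <<'E'
from h import *
import pickle
T=pickle.load(open('top0.pkl','rb'));S=pickle.load(open('side0.pkl','rb'))
masks={'red':lambda h,s,v:((h<6)|(h>174))&(s>150)&(v>80),'brass':lambda h,s,v:(h>15)&(h<28)&(s>150)&(v>90),'orange':lambda h,s,v:(h>=7)&(h<35)&(s>170)&(v>120),
'green':lambda h,s,v:(h>45)&(h<75)&(s>120)&(v>50),'blue':lambda h,s,v:(h>100)&(h<125)&(s>140)&(v>60)}
for k,f in masks.items():
  for nm,c in (('top',T),('side',S)):
    for st,ce,_ in blobs(c,f,15):
        print(k,nm,st,ce.round(1), onz(c,*ce,.074).round(4) if nm=='top' else '')
for n,px in {'hub':(240+314/6,150+300/6)}.items(): print(n,px,onz(T,*px,.063))
E
```

```text
red top [280 141  29   6 163] [294.5 143.4] [0.75   0.0088 0.074 ]
red top [348 140  27  20 121] [360.6 149.3] [ 0.7372 -0.2065  0.074 ]
red top [320 177   8   7  41] [323.6 180. ] [ 0.6321 -0.0889  0.074 ]
red top [317 220   8   8  38] [320.7 223.2] [ 0.4932 -0.0834  0.074 ]
red top [390 238  16   5  64] [398.3 239.9] [ 0.4473 -0.33    0.074 ]
red side [402 162   8  13  71] [405.4 167.6] 
red side [278 183   9  15  41] [281.1 190.2] 
red side [283 188  22  13  67] [294.  194.6] 
red side [307 200   8  12  79] [310.4 205.7] 
red side [358 211   9  13  90] [362.2 217.4] 
red side [235 219  23  25 230] [246.6 230.3] 
brass top [108 125   8   9  52] [111.1 128.6] [0.7801 0.6021 0.074 ]
brass top [449 133  39  47 674] [469.2 152.4] [ 0.7382 -0.562   0.074 ]
brass top [280 162   7   6  31] [283.1 164.3] [0.6796 0.0428 0.074 ]
brass top [382 171   7   7  39] [385.1 173.7] [ 0.6588 -0.2869  0.074 ]
brass top [408 170   8   9  58] [411.5 173.9] [ 0.661  -0.3725  0.074 ]
brass top [390 204  14  14 145] [396.9 210.6] [ 0.5402 -0.3253  0.074 ]
brass top [430 214   8   9  59] [433.4 217.7] [ 0.5
[... 2270 characters left out ...]
217.7 250.7] [0.3985 0.2354 0.074 ]
green side [339 138  14   6  48] [345.3 140.9] 
green side [505 138   4   7  18] [506.5 141. ] 
green side [357 278  10  30 255] [361.2 292.3] 
blue top [ 177  178   47   45 2036] [200.  200.2] [0.5554 0.301  0.074 ]
blue top [379 194  34  35 716] [395.3 211.1] [ 0.5384 -0.3203  0.074 ]
blue top [357 250  20  18 286] [366.4 258.5] [ 0.3866 -0.2296  0.074 ]
blue side [348 163  46  36 985] [369.6 182.1] 
blue side [407 197  22  11 198] [417.8 202. ] 
blue side [406 213  22   8  47] [416.2 217.5] 
blue side [ 75 288  22  37 128] [ 85.5 305.9] 
blue side [ 209  300  104   79 5112] [261.9 338.3] 
hub (292.3333333333333, 200.0) [0.56600041 0.00960093 0.063     ]
```

Run:
```python
from h import *
from scipy.optimize import least_squares
P=np.array([[.6796,.0428],[.6321,-.0889],[.4932,-.0834],[.455,.0501]]);a=np.radians([108,180,252,324])
def m(p): return np.stack([p[0]+.119*np.cos(p[2]-a),p[1]+.119*np.sin(p[2]-a)],1)
r=least_squares(lambda p:(m(p)-P).ravel(),[.566,.01,2.5]);print(r.x,np.degrees(r.x[2]));print((m(r.x)-P).round(4))
print(m(r.x))
import pickle
S=pickle.load(open('side0.pkl','rb'));T=pickle.load(open('top0.pkl','rb'))
for p in m(r.x): print(proj(S,[*p,.060]),proj(T,[*p,.074]))
print('hub side',proj(S,[*r.x[:2],.063]))
print(read_state()['tcp_pos'])
```

```text
[0.56600569 0.00988214 2.16446285] 124.01458608730023
[[ 0.0008 -0.0001]
 [ 0.0005  0.0001]
 [-0.0004 -0.0005]
 [-0.0008  0.0005]]
[[ 0.68038748  0.04271211]
 [ 0.63257476 -0.08875639]
 [ 0.49276585 -0.08390979]
 [ 0.45417191  0.05055407]]
[269.91951717 227.50623826] [283.16040615 164.07102268]
[309.7595245  205.05105324] [323.54870117 179.89745668]
[361.39092138 216.62237704] [320.85240882 223.34890585]
[359.6538159  249.81196346] [277.7970535  234.41214454]
hub side [319.68406658 229.11386306]
[ 0.28600522 -0.58343191  0.40405266]
```

```bash
cat >> h.py <<'E'
W=np.array([.5660,.0099]);TH=2.1645
def nip(k):
    a=TH-np.radians(36+72*(k-1)); return np.array([W[0]+.119*np.cos(a),W[1]+.119*np.sin(a)]),a
def tool(s=None):
    s=s or read_state(); R=cv2.Rodrigues(np.array(s['orientation'],float))[0]; return np.array(s['tcp_pos']),R
def plan(xyz,jaw=None):
    s=read_state();p,R=tool(s)
    d=R.T@(np.array(xyz)-p)*100
    yaw=np.arctan2(R[1,0],R[0,0])
    print('t %.2f'%s['t'],'tcp',p.round(4),'yaw %.3f'%yaw,'q',s['q'].round(3),'gap %.4f'%s['finger_gap'],'F',np.round(s['wrist_force'],1),'tz',R[:,2].round(4))
    print('shift cm',d.round(2),'max/6.25: %.2f'%(np.linalg.norm(d)/6.25))
    if jaw is not None:
        r=[((yaw-(jaw+n*np.pi/2)+np.pi)%(2*np.pi)-np.pi) for n in range(4)]
        print('roll options (cw +):',np.round(r,3))
E
python3 - <<'E'
from h import *
p,a=nip(2)
s=read_state();pp,R=tool(s)
c=capture('wrist');Rc=cv2.Rodrigues(np.array(c['rvec']))[0];o=-Rc.T@c['tvec'];print('cam in tool',R.T@(o-pp),'fwd',R.T@Rc[2])
plan([*p,.33],a)
E
```

```text
cam in tool [-0.00012761 -0.06994978  0.03082435] fwd [0.00133683 0.2789111  0.960316  ]
t 0.20 tcp [ 0.286  -0.5835  0.4041] yaw -1.115 q [ 1.049  0.537 -0.004  1.538  0.003  1.067 -0.071] gap 0.0854 F [-0.4  0.6 -0.1] tz [-5.e-04  9.e-04 -1.e+00]
shift cm [-38.86 -62.98   7.45] max/6.25: 11.90
roll options (cw +): [-1.394 -2.965  1.747  0.176]
```

Request:
arm_command(
  rows="0 -3.2 -5.2 0.6 0;0 -3.2 -5.2 0.6 0;0 -3.2 -5.2 0.6 0;0 -3.2 -5.2 0.6 0;0 -3.2 -5.2 0.6 0;0 -3.2 -5.2 0.6 0;0 -3.2 -5.2 0.6 0;0 -3.2 -5.2 0.6 0;0 -3.2 -5.2 0.6 0;0 -3.2 -5.2 0.6 0",
  newtons=60,
)

```text
t: 1.45
tcp_pos: [0.613, -0.0658, 0.3444]
orientation: [2.665, -1.662, 0.0]
wrist_force: [0.6, 0.3, 0.4]
finger_gap: 0.0853
```

Request:
arm_command(
  rows="0 0 0 0 -0.17;0 0 0 0 -0.17;0 0 0 0 -0.17;0 0 0 0 -0.17;0 0 0 0 -0.17;0 0 0 0 -0.17;0 0 0 0 -0.17;0 0 0 0 -0.17;0 0 0 0 0;0 0 0 0 0",
)

```text
t: 2.7
tcp_pos: [0.6121, -0.0675, 0.3446]
orientation: [-3.119, -0.379, 0.0]
wrist_force: [0.7, -0.2, -1.6]
finger_gap: 0.0854
```

Run:
```python
from h import *
p,a=nip(2)
plan([*p,.33],a)
```

```text
t 2.70 tcp [ 0.6121 -0.0675  0.3446] yaw 0.242 q [ 0.365  0.591 -0.463  1.663  0.309  0.961  0.033] gap 0.0854 F [ 0.7 -0.2 -1.6] tz [-3.e-04  0.e+00 -1.e+00]
shift cm [ 9.27 -9.07  1.45] max/6.25: 2.09
roll options (cw +): [-0.038 -1.609  3.104  1.533]
```

Request:
arm_command(
  rows="0 3.1 -3 0.5 0;0 3.1 -3 0.5 0;0 3.1 -3 0.5 0;0 0 0 0 -0.038;0 0 0 0 0;0 0 0 0 0;0 0 0 0 0;0 0 0 0 0;0 0 0 0 0;0 0 0 0 0",
)

```text
t: 3.95
tcp_pos: [0.6805, 0.0424, 0.3297]
orientation: [-3.11, -0.443, -0.0]
wrist_force: [0.5, -0.1, -0.0]
finger_gap: 0.0858
```

Run:
```python
from h import *
p,a=nip(2)
plan([*p,.33],a)
c=capture('wrist'); print(proj(c,[*p,.074])); save(c,'w1.png',1.25)
```

```text
t 3.95 tcp [0.6805 0.0424 0.3297] yaw 0.283 q [ 0.165  0.715 -0.458  1.483  0.346  1.025 -0.093] gap 0.0858 F [ 0.5 -0.1 -0. ] tz [ 0.  0. -1.]
shift cm [-0.01 -0.03 -0.03] max/6.25: 0.01
roll options (cw +): [ 3.000e-03 -1.567e+00 -3.138e+00  1.574e+00]
[319.13988928 203.16709853]
```

View pics/w1.png

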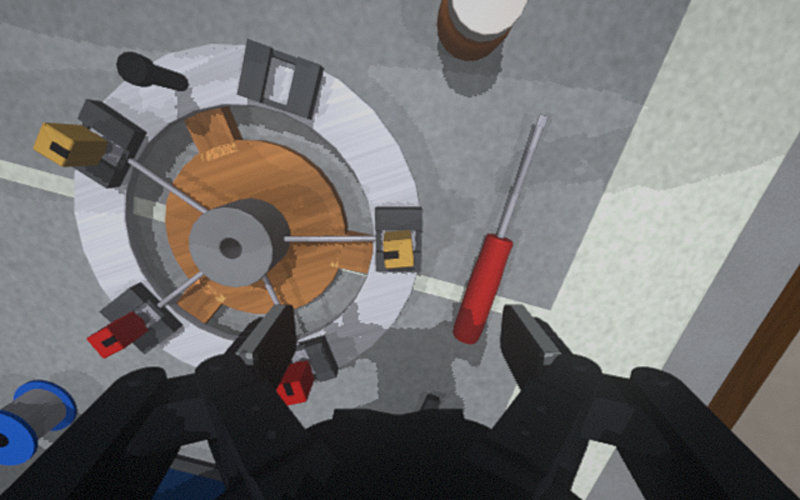

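Run:
```python
from h import *
c=capture('wrist'); save(c,'w1z.png',10,(290,160,345,220))
for k in range(2,6): print(k,proj(c,[*nip(k)[0],.074]))
print(proj(c,[*W,.063]))
save(c,'w1y.png',4,(10,70,260,340-120))
```

```text
2 [319.12615734 203.21681991]
3 [233.02200374 315.25078527]
4 [ 83.94139457 275.20079646]
5 [ 41.99371138 116.19014409]
[184.58651374 199.02108479]
```

View pics/w1z.png

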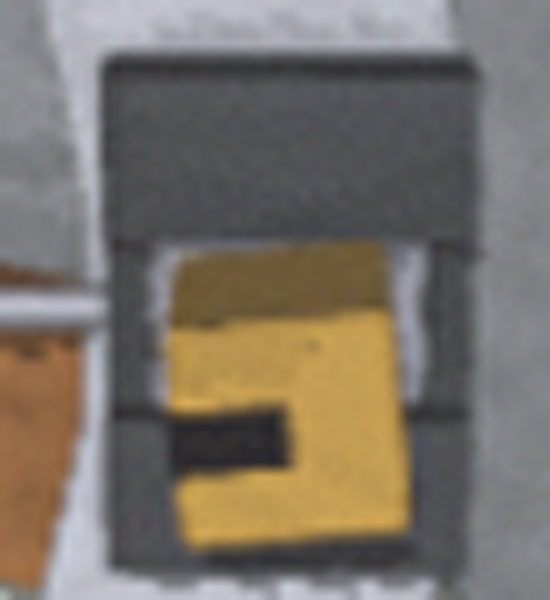

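Request:
arm_command(
  rows="0 0 0 4 -0.08;0 0 0 4 0;0 0 0 2.8 0;1 0 0 0 0;1 0 0 0 0;1 0 0 0 0;1 0 0 0 0;1 0 0 0 0;1 0 0 0 0;1 0 0 0 0",
)

```text
t: 5.3
tcp_pos: [0.6811, 0.0425, 0.2232]
orientation: [3.09, 0.567, 0.003]
wrist_force: [-1.3, -0.4, 6.2]
finger_gap: 0.0188
```

Run:
```python
from h import *
p,a=nip(2)
plan([*p,.222],a)
c=capture('wrist'); save(c,'w2.png',1.25)
```

```text
t 5.30 tcp [0.6811 0.0425 0.2232] yaw 0.363 q [ 0.147  0.848 -0.428  1.526  0.424  0.859 -0.069] gap 0.0188 F [-1.3 -0.4  6.2] tz [ 0.002  0.    -1.   ]
shift cm [-0.06 -0.05  0.12] max/6.25: 0.02
roll options (cw +): [ 0.083 -1.488 -3.058  1.654]
```

View pics/w2.png

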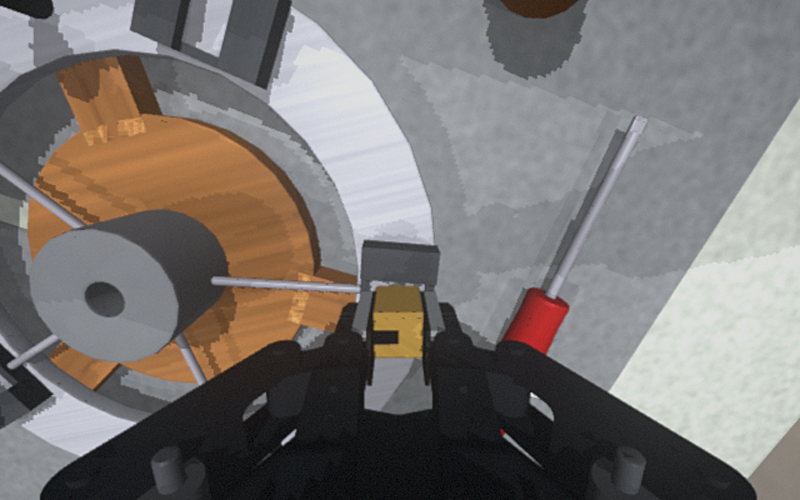

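Request:
arm_command(
  rows="1 0 0 0 0.184;1 0 0 0 0.184;1 0 0 0 0.184;1 0 0 0 0.184;1 0 0 0 0.184;1 0 0 0 0.184;1 0 0 0 0.184;1 0 0 0 0.184;1 0 0 0 0.184;1 0 0 0 0",
)

```text
t: 6.6
tcp_pos: [0.6803, 0.043, 0.2232]
orientation: [2.506, -1.894, -0.001]
wrist_force: [-4.8, -0.2, 10.7]
finger_gap: 0.0189
```

Run:
```python
from h import *
p,a=nip(2)
plan([*p,.222],a)
c=capture('wrist'); save(c,'w3.png',1.25)
```

```text
t 6.60 tcp [0.6803 0.043  0.2232] yaw -1.295 q [-0.108  0.803 -0.032  1.545  0.032  0.794 -1.448] gap 0.0189 F [-4.8 -0.2 10.7] tz [-7.e-04 -0.e+00 -1.e+00]
shift cm [ 0.03 -0.    0.12] max/6.25: 0.02
roll options (cw +): [-1.574e+00  3.138e+00  1.568e+00 -3.000e-03]
```

View pics/w3.png

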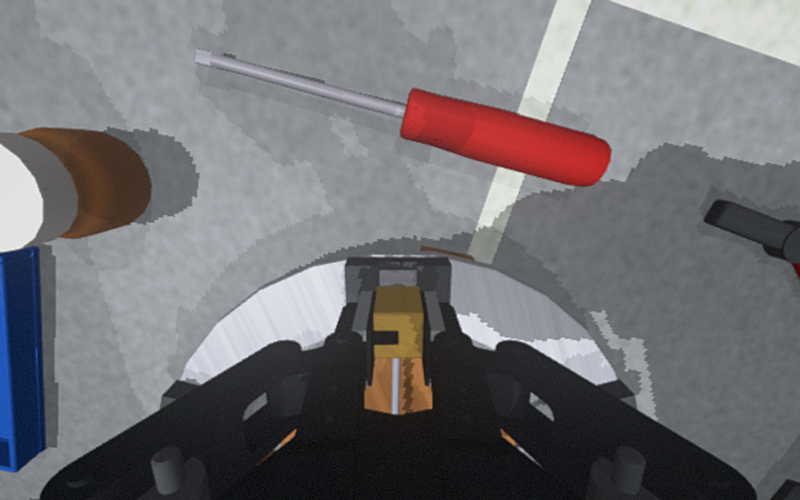

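Request:
arm_command(
  rows="0 0 0 0 0;0 0 0 0 0;0 0 0 0 0;0 0 0 -3.6 0;0 0 0 -3.6 0;0 0 0 -3.6 0;0 3.8 2.7 0 0;0 3.8 2.7 0 0;0 3.8 2.7 0 0;0 0 0 0 -0.18",
)

```text
t: 7.9
tcp_pos: [0.6325, -0.0949, 0.3296]
orientation: [2.662, -1.662, 0.001]
wrist_force: [-0.4, 0.1, -0.8]
finger_gap: 0.0851
```

Request:
arm_command(
  rows="0 0 0 0 -0.18;0 0 0 0 -0.18;0 0 0 0 -0.18;0 0 0 0 -0.18;0 0 0 0 -0.18;0 0 0 0 -0.18;0 0 0 0 -0.18;0 0 0 0 -0.18;0 0 0 0 -0.18;0 0 0 0 -0.18",
)

```text
t: 9.15
tcp_pos: [0.6339, -0.0896, 0.3295]
orientation: [2.955, 1.066, -0.0]
wrist_force: [-0.6, 0.4, 0.0]
finger_gap: 0.0853
```

Request:
arm_command(
  rows="0 0 0 0 -0.18;0 0 0 0 -0.18;0 0 0 0 -0.18;0 0 0 0 -0.18;0 0 0 0 -0.18;0 0 0 0 -0.18;0 0 0 0 -0.18;0 0 0 0 -0.18;0 0 0 0 0;0 0 0 0 0",
)

```text
t: 10.4
tcp_pos: [0.6339, -0.0895, 0.3296]
orientation: [-1.531, -2.743, 0.0]
wrist_force: [-0.3, 0.1, 0.8]
finger_gap: 0.0852
```

Run:
```python
from h import *
p,a=nip(3)
plan([*p,.33],a)
c=capture('wrist'); u=proj(c,[*p,.074]);print(u); x,y=map(int,u); save(c,'w4.png',1.0);save(c,'w4z.png',8,(x-35,y-35,x+35,y+35))
```

```text
t 10.40 tcp [ 0.6339 -0.0895  0.3296] yaw 2.123 q [ 0.605  0.752 -0.818  1.591  0.605  1.068  1.745] gap 0.0852 F [-0.3  0.1  0.8] tz [-1.e-04 -0.e+00 -1.e+00]
shift cm [ 0.14 -0.07 -0.04] max/6.25: 0.03
roll options (cw +): [ 3.1    1.53  -0.041 -1.612]
[319.83706418 204.24405568]
```

View pics/w4z.png

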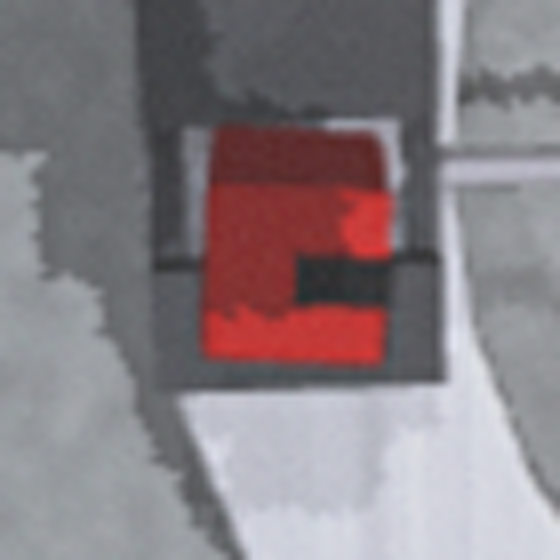

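View pics/w4.png

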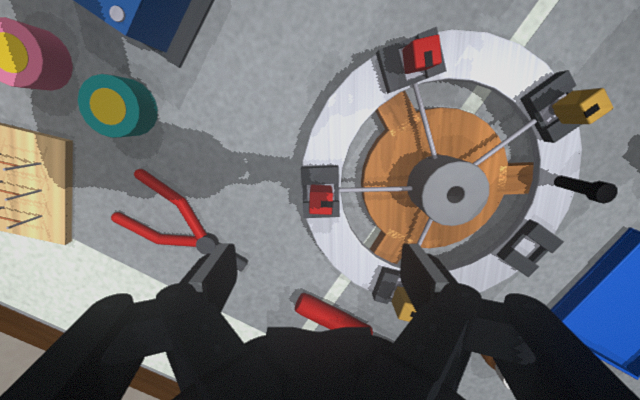

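Request:
arm_command(
  rows="0 0.2 -0.1 4 0;0 0 0 4 0;0 0 0 2.7 0;1 0 0 0 0;1 0 0 0 0;1 0 0 0 0;1 0 0 0 0;1 0 0 0 0;1 0 0 0 0;1 0 0 0 0",
)

```text
t: 11.7
tcp_pos: [0.6325, -0.0882, 0.2242]
orientation: [1.526, 2.744, 0.001]
wrist_force: [-2.1, -0.7, 6.4]
finger_gap: 0.0188
```

Request:
arm_command(
  rows="1 0 0 0 0.184;1 0 0 0 0.184;1 0 0 0 0.184;1 0 0 0 0.184;1 0 0 0 0.184;1 0 0 0 0.184;1 0 0 0 0.184;1 0 0 0 0.184;1 0 0 0 0.184;1 0 0 0 0.184",
)

```text
t: 12.95
tcp_pos: [0.6325, -0.0883, 0.2242]
orientation: [3.11, 0.44, 0.002]
wrist_force: [-1.5, -0.1, 6.2]
finger_gap: 0.0192
```

Run:
```python
from h import *
p,a=nip(3)
plan([*p,.222],a)
```

```text
t 12.95 tcp [ 0.6325 -0.0883  0.2242] yaw 0.281 q [ 0.291  0.767 -0.323  1.659  0.323  0.766  0.1  ] gap 0.0192 F [-1.5 -0.1  6.2] tz [ 1.7e-03 -5.0e-04 -1.0e+00]
shift cm [-0.01  0.05  0.22] max/6.25: 0.04
roll options (cw +): [ 1.258 -0.313 -1.883  2.829]
```

Request:
arm_command(
  rows="1 0 0 0 0.184;1 0 0 0 0.184;1 0 0 0 0.184;1 0 0 0 0.184;1 0 0 0 0.184;1 0 0 0 0.184;1 0 0 0 0.184;1 0 0 0 0.184;1 0 0 0 0.184;1 0 0 0 0.184",
)

```text
t: 14.2
tcp_pos: [0.6323, -0.0881, 0.2241]
orientation: [-2.234, 2.207, -0.001]
wrist_force: [-2.4, -0.1, 6.3]
finger_gap: 0.019
```

Request:
arm_command(
  rows="1 0 0 0 0.184;1 0 0 0 0.184;1 0 0 0 0.184;1 0 0 0 0.184;1 0 0 0 0.184;1 0 0 0 0.06;1 0 0 0 0;1 0 0 0 0;1 0 0 0 0;1 0 0 0 0",
)

```text
t: 15.45
tcp_pos: [0.6324, -0.0881, 0.2241]
orientation: [-0.941, 2.996, 0.001]
wrist_force: [-3.6, -0.7, 8.6]
finger_gap: 0.0191
```

Run:
```python
from h import *
p,a=nip(3)
plan([*p,.222],a)
c=capture('wrist'); save(c,'w5.png',1)
```

```text
t 15.45 tcp [ 0.6324 -0.0881  0.2241] yaw -2.533 q [-0.194  0.778  0.382  1.692 -0.397  0.748 -2.15 ] gap 0.0191 F [-3.6 -0.7  8.6] tz [ 0.0015  0.001  -1.    ]
shift cm [ 0.03 -0.06  0.21] max/6.25: 0.04
roll options (cw +): [-1.556 -3.127  1.586  0.015]
```

View pics/w5.png

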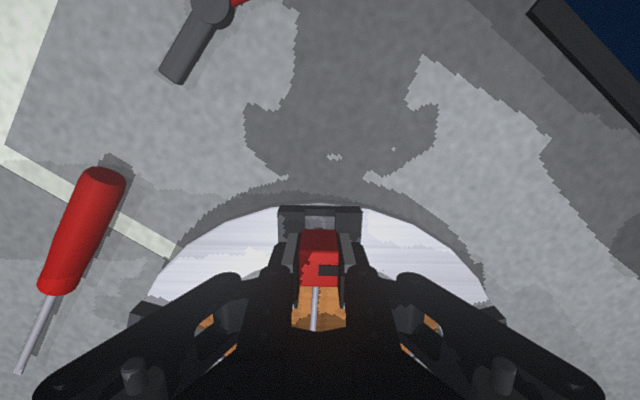

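Request:
arm_command(
  rows="0 0 0 0 0;0 0 0 0 0;0 0 0 0 0;0 0 0 -3.5 0;0 0 0 -3.5 0;0 0 0 -3.5 0;0 3.74 2.77 0 0;0 3.74 2.77 0 0;0 3.74 2.77 0 0;0 0 0 0 -0.18",
)

```text
t: 16.75
tcp_pos: [0.4889, -0.0842, 0.3271]
orientation: [1.21, -2.896, -0.004]
wrist_force: [1.0, -0.6, -1.3]
finger_gap: 0.0856
```

Request:
arm_command(
  rows="0 0 0 0 -0.186;0 0 0 0 -0.186;0 0 0 0 -0.186;0 0 0 0 -0.186;0 0 0 0 -0.186;0 0 0 0 -0.186;0 0 0 0 -0.186;0 0 0 0 -0.186;0 0 0 0 -0.186;0 0 0 0 -0.186",
)

```text
t: 18.0
tcp_pos: [0.4924, -0.0842, 0.3277]
orientation: [3.049, -0.757, -0.0]
wrist_force: [-0.5, 0.7, -0.3]
finger_gap: 0.0855
```

Request:
arm_command(
  rows="0 0 0 0 -0.186;0 0 0 0 -0.186;0 0 0 0 -0.186;0 0 0 0 -0.186;0 0 0 0 -0.186;0 0 0 0 -0.186;0 0 0 0 -0.186;0 0 0 0 -0.186;0 0 0 0 -0.186;0 0 0 0 -0.186",
)

```text
t: 19.25
tcp_pos: [0.4924, -0.0843, 0.3277]
orientation: [2.43, 1.991, -0.0]
wrist_force: [-0.4, -0.7, -0.2]
finger_gap: 0.0852
```

Run:
```python
from h import *
p,a=nip(4)
plan([*p,.33],a)
```

```text
t 19.25 tcp [ 0.4924 -0.0843  0.3277] yaw 1.373 q [ 0.429  0.427 -0.431  1.976  0.247  0.789  1.23 ] gap 0.0852 F [-0.4 -0.7 -0.2] tz [-1.e-04 -1.e-04 -1.e+00]
shift cm [ 0.05  0.03 -0.23] max/6.25: 0.04
roll options (cw +): [-2.677  2.036  0.465 -1.106]
```

-1.106 more, then look.

Request:
arm_command(
  rows="0 0 0 0 -0.184;0 0 0 0 -0.184;0 0 0 0 -0.184;0 0 0 0 -0.184;0 0 0 0 -0.184;0 0 0 0 -0.184;0 0 0 0 0;0 0 0 0 0;0 0 0 0 0;0 0 0 0 0",
)

```text
t: 20.5
tcp_pos: [0.4925, -0.0841, 0.3277]
orientation: [1.035, 2.966, -0.0]
wrist_force: [0.1, 0.1, 0.2]
finger_gap: 0.0853
```

Run:
```python
from h import *
p,a=nip(4)
plan([*p,.33],a)
c=capture('wrist'); u=proj(c,[*p,.074]);print(u); x,y=map(int,u); save(c,'w6.png',1.0);save(c,'w6z.png',8,(x-35,y-35,x+35,y+35))
```

```text
t 20.50 tcp [ 0.4925 -0.0841  0.3277] yaw 2.470 q [ 0.624  0.481 -0.683  1.966  0.406  0.834  2.188] gap 0.0853 F [0.1 0.1 0.2] tz [ 0.e+00 -2.e-04 -1.e+00]
shift cm [-0.01  0.03 -0.23] max/6.25: 0.04
roll options (cw +): [-1.579  3.133  1.562 -0.009]
[317.77390813 206.09894567]
```

View pics/w6z.png

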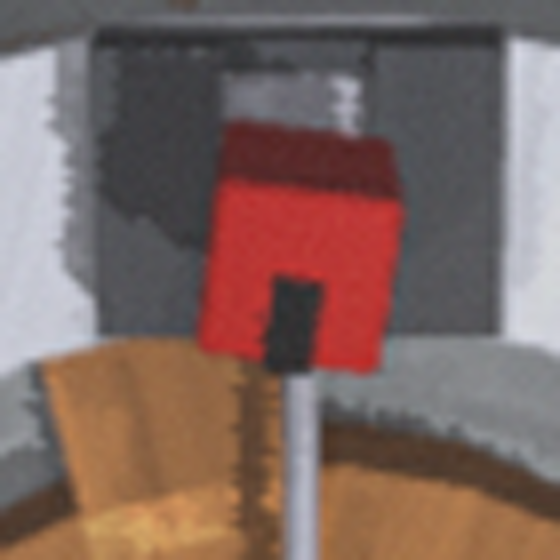

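View pics/w6.png

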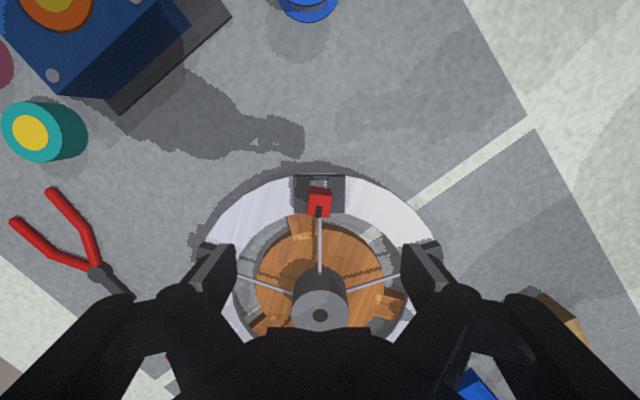

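Request:
arm_command(
  rows="0 0.1 0 4 0.13;0 0 0 4 0;0 0 0 2.5 0;1 0 0 0 0;1 0 0 0 0;1 0 0 0 0;1 0 0 0 0;1 0 0 0 0;1 0 0 0 0;1 0 0 0 0",
)

```text
t: 21.8
tcp_pos: [0.4921, -0.0836, 0.2238]
orientation: [1.224, 2.892, -0.0]
wrist_force: [-1.1, 0.1, 7.0]
finger_gap: 0.0192
```

Request:
arm_command(
  rows="1 0 0 0 0.184;1 0 0 0 0.184;1 0 0 0 0.184;1 0 0 0 0.184;1 0 0 0 0.184;1 0 0 0 0.184;1 0 0 0 0.184;1 0 0 0 0.184;1 0 0 0 0.184;1 0 0 0 0.184",
)

```text
t: 23.05
tcp_pos: [0.4922, -0.0829, 0.2238]
orientation: [-3.045, -0.771, -0.003]
wrist_force: [-0.8, 3.0, 5.2]
finger_gap: 0.0191
```

Request:
arm_command(
  rows="1 0 0 0 0.184;1 0 0 0 0.184;1 0 0 0 0.184;1 0 0 0 0.184;1 0 0 0 0.184;1 0 0 0 0.184;1 0 0 0 0.184;1 0 0 0 0.184;1 0 0 0 0.184;1 0 0 0 0.184",
)

```text
t: 24.3
tcp_pos: [0.4928, -0.0832, 0.2239]
orientation: [-2.456, 1.954, -0.003]
wrist_force: [1.5, 0.4, 3.7]
finger_gap: 0.0188
```

Run:
```python
from h import *
p,a=nip(4)
plan([*p,.222],a)
```

```text
t 24.30 tcp [ 0.4928 -0.0832  0.2239] yaw -1.344 q [-0.24   0.612  0.404  2.062 -0.45   0.549 -0.857] gap 0.0188 F [1.5 0.4 3.7] tz [ 3.5e-03  9.0e-04 -1.0e+00]
shift cm [0.06 0.02 0.19] max/6.25: 0.03
roll options (cw +): [ 0.889 -0.681 -2.252  2.46 ]
```

Request:
arm_command(
  rows="1 0 0 0 0.184;1 0 0 0 0.184;1 0 0 0 0.184;1 0 0 0 0.184;1 0 0 0 0.16;1 0 0 0 0;1 0 0 0 0;1 0 0 0 0;1 0 0 0 0;1 0 0 0 0",
)

```text
t: 25.55
tcp_pos: [0.4928, -0.0837, 0.2238]
orientation: [-1.374, 2.821, -0.002]
wrist_force: [1.4, 0.2, 6.2]
finger_gap: 0.0194
```

Run:
```python
from h import *
p,a=nip(4)
plan([*p,.222],a)
c=capture('wrist'); save(c,'w7.png',1)
p5,a5=nip(5);plan([*p5,.33],a5)
```

```text
t 25.55 tcp [ 0.4928 -0.0837  0.2238] yaw -2.235 q [-0.408  0.674  0.632  2.07  -0.697  0.614 -1.524] gap 0.0194 F [1.4 0.2 6.2] tz [ 3.6e-03  6.0e-04 -1.0e+00]
shift cm [ 0.02 -0.01  0.18] max/6.25: 0.03
roll options (cw +): [-1.000e-03 -1.572e+00  3.140e+00  1.569e+00]
t 25.60 tcp [ 0.4928 -0.0837  0.2238] yaw -2.235 q [-0.408  0.674  0.632  2.07  -0.697  0.614 -1.524] gap 0.0188 F [ 0.2 -1.6  6.7] tz [ 3.5e-03  6.0e-04 -1.0e+00]
shift cm [ -8.22  11.29 -10.62] max/6.25: 2.81
roll options (cw +): [ 1.255 -0.315 -1.886  2.826]
```

View pics/w7.png

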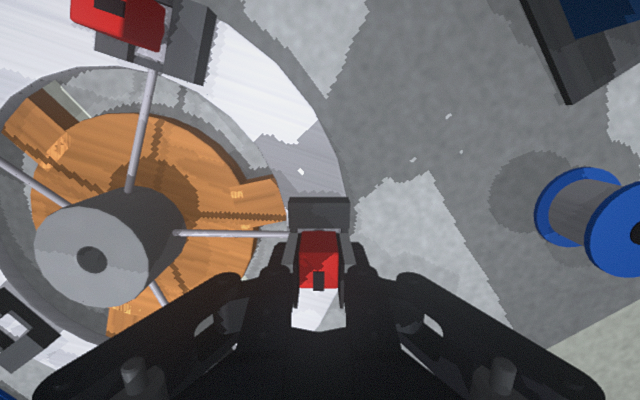

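Request:
arm_command(
  rows="0 0 0 0 0;0 0 0 0 0;0 0 0 0 0;0 0 0 -3.5 0;0 0 0 -3.5 0;0 0 0 -3.6 0;0 -2.74 3.76 0 0;0 -2.74 3.76 0 0;0 -2.74 3.76 0 0;0 0 0 0 -0.18",
)

```text
t: 26.85
tcp_pos: [0.4524, 0.0551, 0.3281]
orientation: [1.639, -2.679, -0.003]
wrist_force: [-0.7, -0.2, 0.7]
finger_gap: 0.0853
```

Request:
arm_command(
  rows="0 0 0 0 -0.184;0 0 0 0 -0.184;0 0 0 0 -0.184;0 0 0 0 -0.184;0 0 0 0 -0.184;0 0 0 0 -0.184;0 0 0 0 -0.184;0 0 0 0 -0.184;0 0 0 0 -0.184;0 0 0 0 0",
)

```text
t: 28.1
tcp_pos: [0.4534, 0.0505, 0.3287]
orientation: [-3.078, 0.625, 0.0]
wrist_force: [-0.5, -0.5, -0.0]
finger_gap: 0.0854
```

Run:
```python
from h import *
p,a=nip(5)
plan([*p,.33],a)
c=capture('wrist'); u=proj(c,[*p,.074]);print(u); x,y=map(int,u); save(c,'w8.png',1.0);save(c,'w8z.png',8,(x-35,y-35,x+35,y+35))
```

```text
t 28.10 tcp [0.4534 0.0505 0.3287] yaw -0.401 q [-0.537  0.339  0.39   2.118 -0.194  0.718 -0.42 ] gap 0.0854 F [-0.5 -0.5 -0. ] tz [-2.e-04  3.e-04 -1.e+00]
shift cm [ 0.07 -0.03 -0.13] max/6.25: 0.02
roll options (cw +): [ 3.089  1.519 -0.052 -1.623]
[319.65438519 203.03841792]
```

View pics/w8z.png

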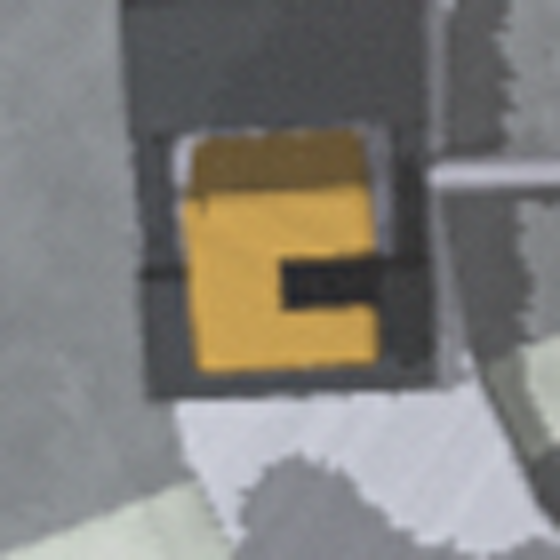

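View pics/w8.png

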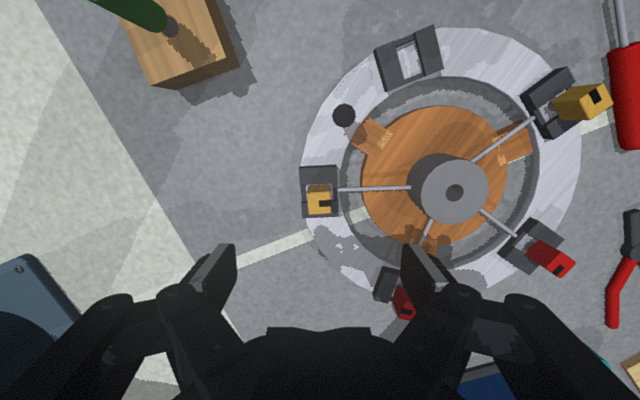

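Request:
arm_command(
  rows="0 0 0 4 -0.08;0 0 0 4 0;0 0 0 2.6 0;1 0 0 0 0;1 0 0 0 0;1 0 0 0 0;1 0 0 0 0;1 0 0 0 0;1 0 0 0 0;1 0 0 0 0",
)

```text
t: 29.4
tcp_pos: [0.4539, 0.0508, 0.2238]
orientation: [-3.101, 0.5, -0.002]
wrist_force: [-0.9, -0.1, 8.3]
finger_gap: 0.0188
```

Request:
arm_command(
  rows="1 0 0 0 0.184;1 0 0 0 0.184;1 0 0 0 0.184;1 0 0 0 0.184;1 0 0 0 0.184;1 0 0 0 0.184;1 0 0 0 0.184;1 0 0 0 0.184;1 0 0 0 0.12;1 0 0 0 0",
)

```text
t: 30.65
tcp_pos: [0.4539, 0.051, 0.2238]
orientation: [-1.811, 2.565, 0.001]
wrist_force: [-2.3, 1.3, 12.0]
finger_gap: 0.0185
```

Run:
```python
from h import *
p,a=nip(5)
plan([*p,.222],a)
c=capture('wrist'); save(c,'w9.png',1)
c=capture('top');
import pickle;pickle.dump(c,open('top1.pkl','wb'));save(c,'top1.png',1.25)
```

```text
t 30.65 tcp [0.4539 0.051  0.2238] yaw -1.912 q [-0.748  0.643  0.682  2.177 -0.77   0.576 -1.402] gap 0.0185 F [-2.3  1.3 12. ] tz [ 0.0011  0.0015 -1.    ]
shift cm [ 0.03 -0.04  0.18] max/6.25: 0.03
roll options (cw +): [ 1.578  0.007 -1.564 -3.134]
```

View pics/w9.png

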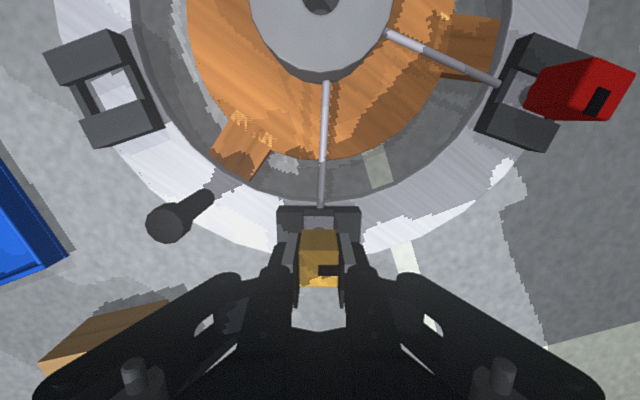

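View pics/top1.png

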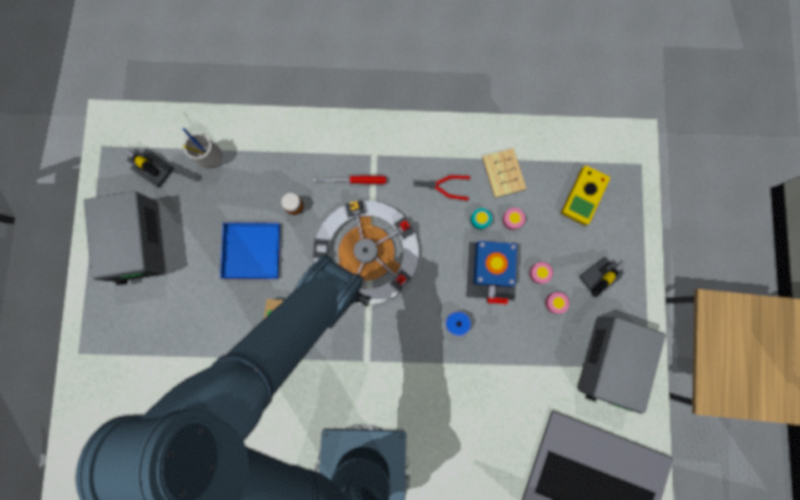

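Run:
```python
from h import *
import pickle
T=pickle.load(open('top0.pkl','rb'));S=pickle.load(open('side0.pkl','rb'))
print(onz(T,217.7,250.7,.11),tri(T,(217.7,250.7),S,(361.2,292.3)))
for z in (.065,.125): print(proj(S,[.401,.230,z]),proj(T,[.401,.23,z]))
# stand top by wood colour
for st,ce,m in blobs(T,lambda h,s,v:(h>8)&(h<25)&(s>70)&(v>90),30,(190,220,260,280)): print(st,ce,onz(T,*ce,.045))
p=onz(T,217.7,250.7,.11)
plan([p[0],p[1],.40],0.5)
```

```text
[0.39866308 0.22665869 0.11      ] (array([0.39706396, 0.22924837, 0.09784472]), np.float64(0.0031386912211765396))
[357.58597291 305.30364169] [220.19338892 249.92771594]
[358.77019403 280.5007061 ] [215.39624972 249.88059903]
[211 240  25  23 421] [223.59619952 250.79809976] [0.39845449 0.22378756 0.045     ]
t 30.75 tcp [0.4538 0.051  0.2238] yaw -1.911 q [-0.747  0.642  0.682  2.177 -0.769  0.576 -1.401] gap 0.0188 F [-2.8  1.2 10.6] tz [ 0.0011  0.0017 -1.    ]
shift cm [-14.75  11.06 -17.6 ] max/6.25: 4.08
roll options (cw +): [-2.411  2.301  0.73  -0.84 ]
```

Request:
arm_command(
  rows="0 0 0 0 0;0 0 0 0 0;0 0 0 0 0;0 0 0 -5.8 0;0 0 0 -5.8 0;0 0 0 -5.8 0;0 -3.7 2.8 0 0;0 -3.7 2.8 0 0;0 -3.7 2.8 0 0;0 -3.7 2.8 0 0",
)

```text
t: 32.0
tcp_pos: [0.3966, 0.2289, 0.3967]
orientation: [-1.813, 2.565, 0.001]
wrist_force: [0.8, 0.2, -0.3]
finger_gap: 0.0852
```

Request:
arm_command(
  rows="0 0 0 0 -0.184;0 0 0 0 -0.184;0 0 0 0 -0.184;0 0 0 0 -0.184;0 0 0 0 -0.1;0 0 0 0 0;0 0 0 0 0;0 0 0 0 0;0 0 0 0 0;0 0 0 0 0",
)

```text
t: 33.25
tcp_pos: [0.3973, 0.2276, 0.3966]
orientation: [2.698, -1.609, 0.0]
wrist_force: [0.1, -0.4, -0.4]
finger_gap: 0.0857
```

Run:
```python
from h import *
plan([.398,.228,.4],.5)
c=capture('wrist'); print(proj(c,[.398,.228,.125]),proj(c,[.398,.228,.045])); save(c,'w10.png',1.25)
import pickle;pickle.dump(c,open('w10.pkl','wb'))
```

```text
t 33.25 tcp [0.3973 0.2276 0.3966] yaw -1.075 q [-1.335  0.287  0.854  2.07  -0.276  0.899 -1.402] gap 0.0857 F [ 0.1 -0.4 -0.4] tz [-1.e-04 -1.e-04 -1.e+00]
shift cm [ 0.   -0.08 -0.34] max/6.25: 0.06
roll options (cw +): [-1.575  3.137  1.566 -0.004]
[317.98409017 196.7744605 ] [317.93881412 178.03128221]
```

View pics/w10.png

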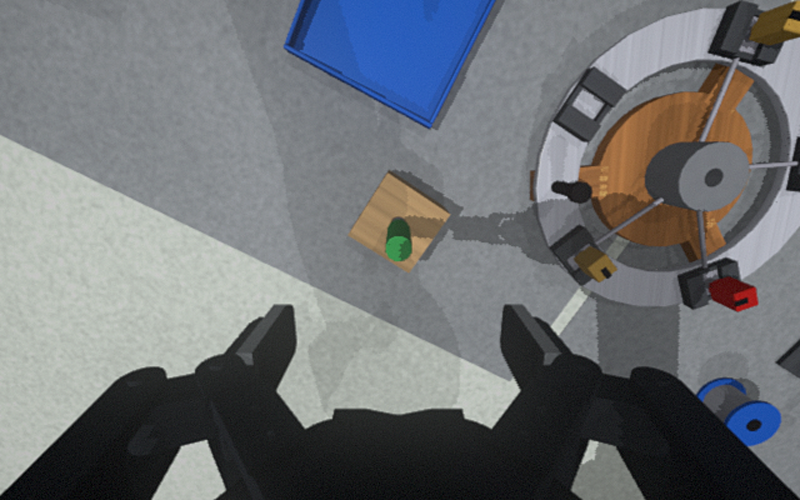

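Request:
arm_command(
  rows="0 0 0.1 5 0;0 0 0 5 0;0 0 0 4.4 0;1 0 0 0 0;1 0 0 0 0;1 0 0 0 0;1 0 0 0 0;1 0 0 0 0;1 0 0 0 0;1 0 0 0 0",
)

```text
t: 34.55
tcp_pos: [0.3972, 0.2275, 0.2542]
orientation: [-2.696, 1.607, -0.001]
wrist_force: [-1.1, -0.8, 8.0]
finger_gap: 0.0187
```

Run:
```python
from h import *
plan([.398,.228,.252],.5)
c=capture('wrist'); save(c,'w11.png',1)
import pickle;c=pickle.load(open('w10.pkl','rb'));save(c,'w10z.png',8,(530,110,610,175));print(proj(c,[*W,.063]))
```

```text
t 34.55 tcp [0.3972 0.2275 0.2542] yaw -1.075 q [-1.119  0.548  0.627  2.165 -0.579  0.594 -1.144] gap 0.0187 F [-1.1 -0.8  8. ] tz [ 0.0021  0.0022 -1.    ]
shift cm [-0.   -0.1   0.22] max/6.25: 0.04
roll options (cw +): [-1.575  3.137  1.567 -0.004]
[571.30145151 141.37398292]
```

View pics/w11.png

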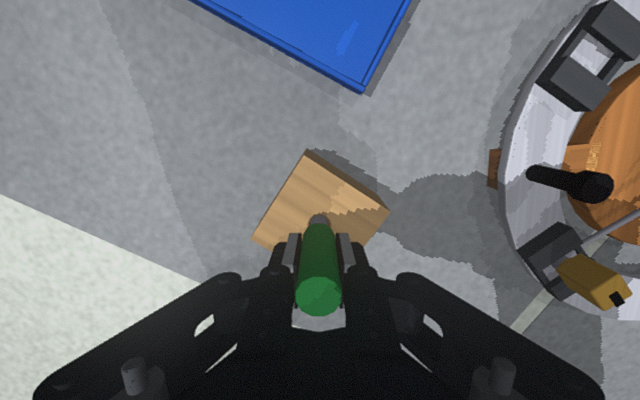

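View pics/w10z.png

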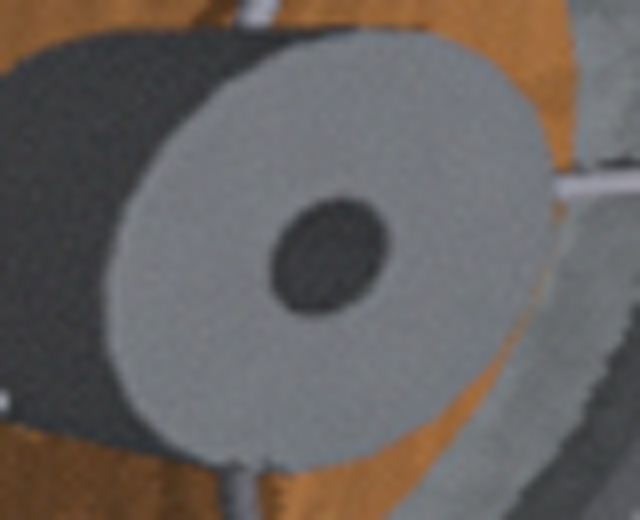

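Run:
```python
from h import *
p,R=tool();c=capture('wrist')
for y in (-.002,0,.002): print(y,proj(c,p+R@np.array([0,y,p[2]-.125])),proj(c,p+R@np.array([0,y,p[2]-.065])))
save(c,'w11z.png',8,(285,205,355,325-45)); save(c,'w11y.png',8,(285,265,355,325))
```

```text
-0.002 [318.19800806 290.34021288] [318.07000893 231.90847511]
0 [318.19553665 294.57239421] [318.06878371 234.90944964]
0.002 [318.19308933 298.76333374] [318.06756644 237.89096895]
```

View pics/w11y.png

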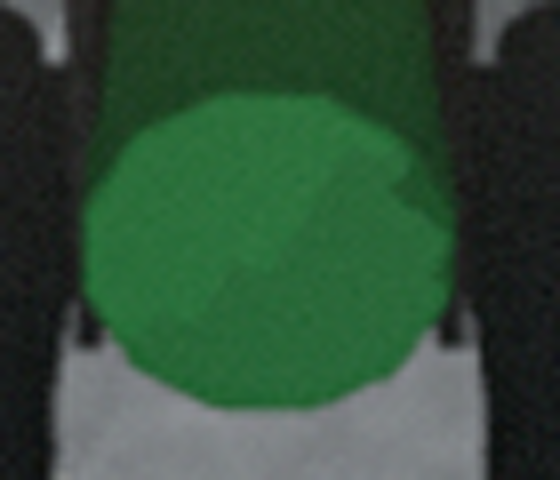

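View pics/w11z.png

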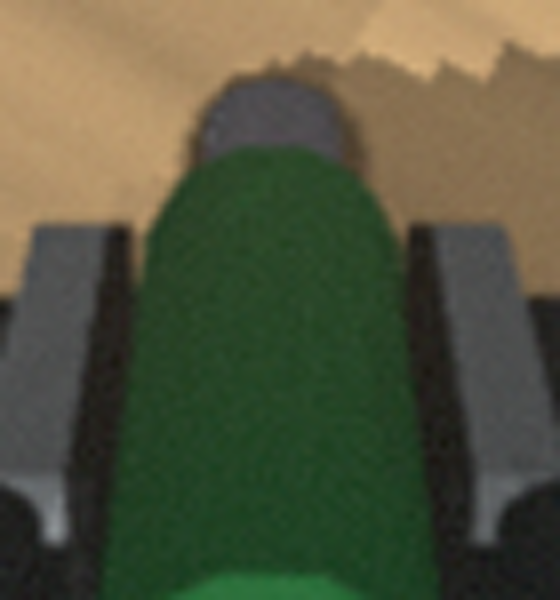

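Request:
arm_command(
  rows="1 0 0 -1 0;1 0 0 -2 0;1 0 0 -3 0;1 0 0 -3 0;1 0 0 0 0;1 0 0 0 0;1 0 0 0 0;1 0 0 0 0;1 0 0 0 0;1 0 0 0 0",
  newtons=80,
)

```text
t: 35.9
tcp_pos: [0.3964, 0.227, 0.3425]
orientation: [2.698, -1.608, -0.0]
wrist_force: [0.1, 0.7, -0.7]
finger_gap: 0.0184
```

Run:
```python
from h import *
plan([*W,.344])
```

```text
t 35.90 tcp [0.3964 0.227  0.3425] yaw -1.075 q [-1.27   0.389  0.8    2.121 -0.395  0.783 -1.297] gap 0.0184 F [ 0.1  0.7 -0.7] tz [-2.e-04 -3.e-04 -1.e+00]
shift cm [27.16 -4.59 -0.14] max/6.25: 4.41
```

Request:
arm_command(
  rows="1 4.5 -0.8 0 0;1 4.5 -0.8 0 0;1 4.5 -0.8 0 0;1 4.5 -0.8 0 0;1 4.5 -0.8 0 0;1 4.6 -0.7 0 0;1 0 0 0 0;1 0 0 0 0;1 0 0 0 0;1 0 0 0 0",
)

```text
t: 37.15
tcp_pos: [0.5664, 0.0123, 0.3426]
orientation: [-2.7, 1.606, 0.001]
wrist_force: [0.1, -0.0, -1.3]
finger_gap: 0.0182
```

Run:
```python
from h import *
plan([*W,.344])
c=capture('wrist');p,R=tool();save(c,'w12.png',1.25)
print('topcentre y0',[proj(c,p+R@np.array([0,y,.129])) for y in (0,.001)], 'hub',proj(c,[*W,.063]))
S=capture('side');save(S,'s12.png',5,(250,150,390,260))
print(proj(S,[*W,.063]),proj(S,[*W,.1]))
```

```text
t 37.15 tcp [0.5664 0.0123 0.3426] yaw -1.073 q [-0.641  0.574  0.741  1.849 -0.484  0.908 -0.746] gap 0.0182 F [ 0.1 -0.  -1.3] tz [-3.e-04  5.e-04 -1.e+00]
shift cm [ 0.19  0.15 -0.14] max/6.25: 0.04
topcentre y0 [array([318.76225605, 294.92677852]), array([318.75907114, 297.03005628])] hub [320.20029857 196.73478857]
[319.68350969 229.11824011] [319.66049165 215.78158121]
```

View pics/w12.png

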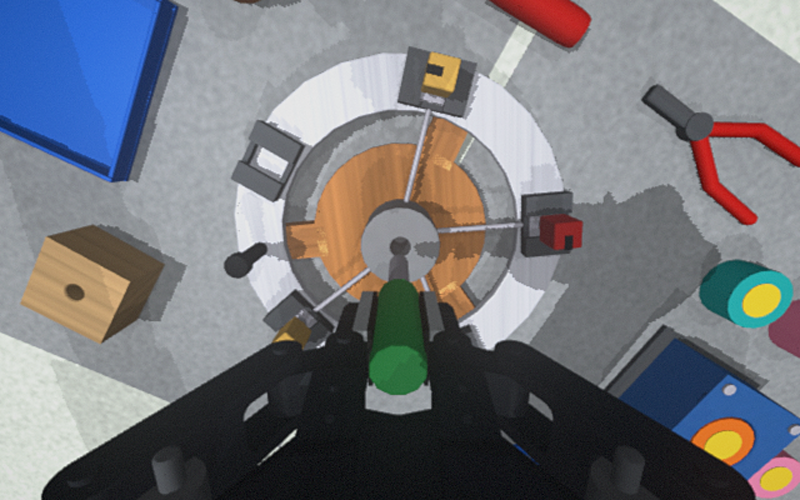

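View pics/s12.png

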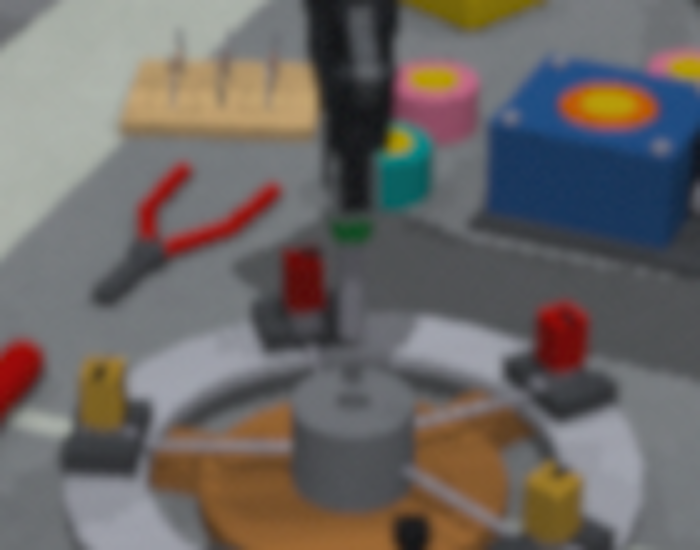

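Request:
arm_command(
  rows="1 0.2 0.1 0 0;1 0 0 1.5 0;1 0 0 1.3 0;1 0 0 0 0;1 0 0 0 0;1 0 0 0 0;1 0 0 0 0;1 0 0 0 0;1 0 0 0 0;1 0 0 0 0",
)

```text
t: 38.5
tcp_pos: [0.5668, 0.0089, 0.3147]
orientation: [-2.699, 1.608, 0.0]
wrist_force: [0.0, -0.6, -1.0]
finger_gap: 0.0181
```

Run:
```python
from h import *
plan([*W,.267])
c=capture('wrist');p,R=tool();save(c,'w13.png',8,(285,170,355,240))
print('hub',proj(c,[*W,.063]),'tip pred',proj(c,p+R@np.array([0,.0006,.2442])))
S=capture('side');save(S,'s13.png',8,(280,190,360,260))
print(proj(S,[*W,.063]),proj(S,p+R@np.array([0,.0006,.2442])))
```

```text
t 38.50 tcp [0.5668 0.0089 0.3147] yaw -1.075 q [-0.612  0.612  0.711  1.866 -0.519  0.857 -0.715] gap 0.0181 F [ 0.  -0.6 -1. ] tz [-0.  0. -1.]
shift cm [-0.12  0.02  4.77] max/6.25: 0.76
hub [316.49936097 204.56066726] tip pred [318.02123329 207.8506734 ]
[319.68350969 229.11824011] [319.79094355 226.15342941]
```

View pics/w13.png

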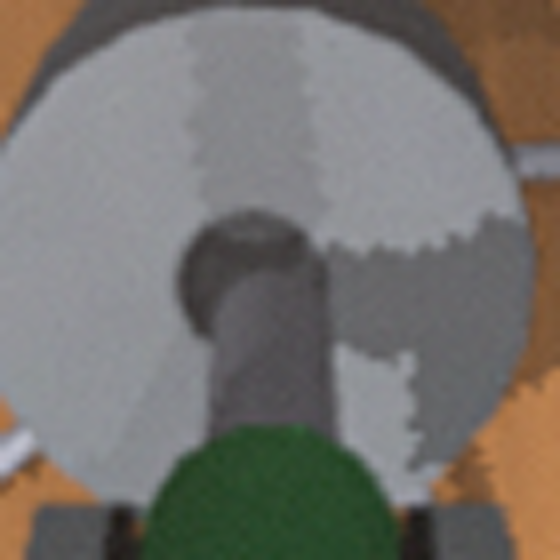

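View pics/s13.png

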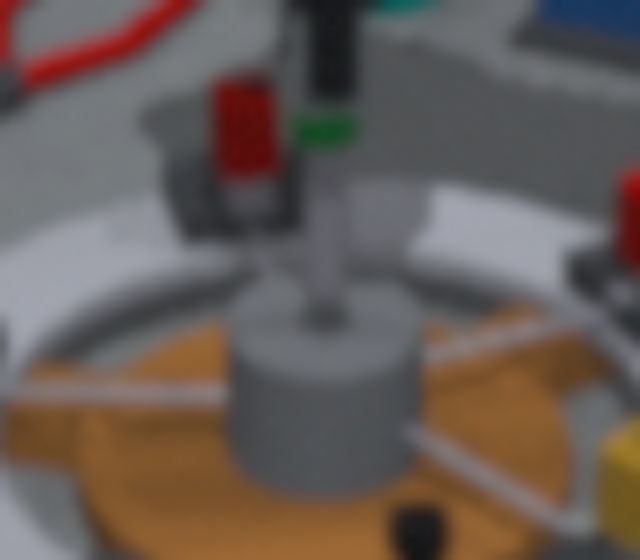

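Request:
arm_command(
  rows="1 -0.15 0 0 0;1 0 0 0 0;1 0 0 0.8 0;1 0 0 0.6 0;1 0 0 0.6 0;1 0 0 0 0;1 0 0 0 0;1 0 0 0 0;1 0 0 0 0;1 0 0 0 0",
)

```text
t: 39.85
tcp_pos: [0.5661, 0.0102, 0.2948]
orientation: [-2.699, 1.608, -0.0]
wrist_force: [0.3, 0.2, -0.1]
finger_gap: 0.018
```

Run:
```python
from h import *
plan([*W,.267])
c=capture('wrist');p,R=tool();save(c,'w14.png',8,(285,180,355,250))
S=capture('side');save(S,'s14.png',8,(280,190,360,260))
```

```text
t 39.85 tcp [0.5661 0.0102 0.2948] yaw -1.075 q [-0.598  0.639  0.687  1.878 -0.544  0.82  -0.699] gap 0.0180 F [ 0.3  0.2 -0.1] tz [ 1.e-04  0.e+00 -1.e+00]
shift cm [0.02 0.02 2.78] max/6.25: 0.44
```

View pics/w14.png

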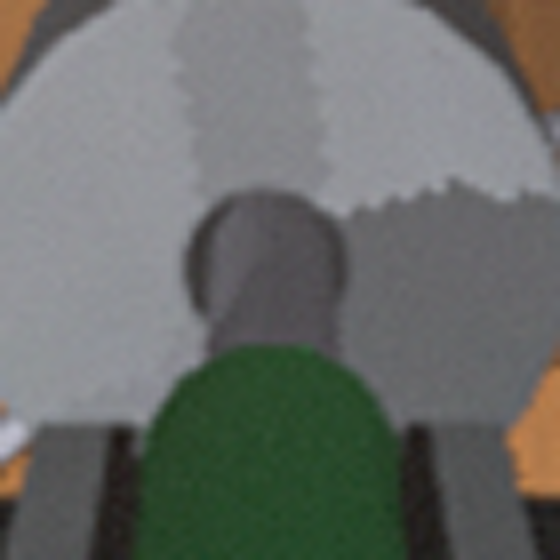

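View pics/s14.png

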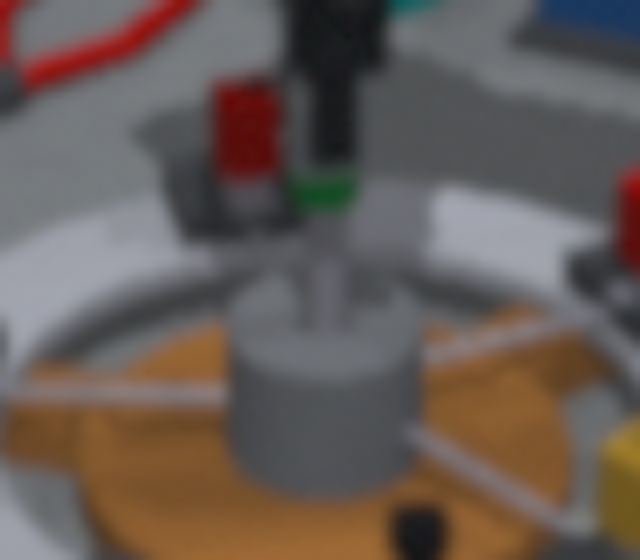

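Request:
arm_command(
  rows="1 0 0.05 0.6 0;1 0 0 0.6 0;1 0 0 0.6 0;1 0 0 0.6 0;1 0 0 0.2 0;1 0 0 0 0;1 0 0 0 0;1 0 0 0 0;1 0 0 0 0;1 0 0 0 0",
)

```text
t: 41.2
tcp_pos: [0.5656, 0.0101, 0.2687]
orientation: [-2.699, 1.608, 0.0]
wrist_force: [1.9, 2.5, -2.9]
finger_gap: 0.0182
```

Run:
```python
from h import *
plan([*W,.267])
```

```text
t 41.20 tcp [0.5656 0.0101 0.2687] yaw -1.075 q [-0.574  0.676  0.655  1.889 -0.577  0.774 -0.674] gap 0.0182 F [ 1.9  2.5 -2.9] tz [-0.e+00  2.e-04 -1.e+00]
shift cm [ 0.03 -0.03  0.17] max/6.25: 0.03
```

Request:
arm_command(
  rows="1 0 -0.04 0.1 0;1 0 0 0.1 0;1 0 0 0 0;0.3 0 0 0 0;0 0 0 0 0;0 0 0 0 0;0 0 0 0 0;0 0 0 -3 0;0 0 0 -5 0;0 0 0 -5 0",
)

```text
t: 42.45
tcp_pos: [0.5658, 0.0101, 0.3979]
orientation: [2.698, -1.608, -0.001]
wrist_force: [0.3, -0.2, 0.7]
finger_gap: 0.0853
```

Run:
```python
from h import *
plan([*W,.40])
c=capture('wrist');save(c,'w15.png',1.25)
print(proj(c,[*W,.138]),proj(c,[*W,.130]),proj(c,[*W,.150]))
S=capture('side');save(S,'s15.png',6,(270,180,370,260))
print([proj(S,[*W,z]) for z in (.063,.078,.138)])
import pickle;pickle.dump((c,S),open('15.pkl','wb'))
```

```text
t 42.45 tcp [0.5658 0.0101 0.3979] yaw -1.075 q [-0.684  0.504  0.799  1.807 -0.42   1.011 -0.793] gap 0.0853 F [ 0.3 -0.2  0.7] tz [-7.e-04 -4.e-04 -1.e+00]
shift cm [ 0.03 -0.01 -0.21] max/6.25: 0.03
[318.2944396  201.05962625] [318.27930474 198.436484  ] [318.31905449 205.32582777]
[array([319.68350969, 229.11824011]), array([319.67426536, 223.76206992]), array([319.63607777, 201.63617693])]
```

View pics/w15.png

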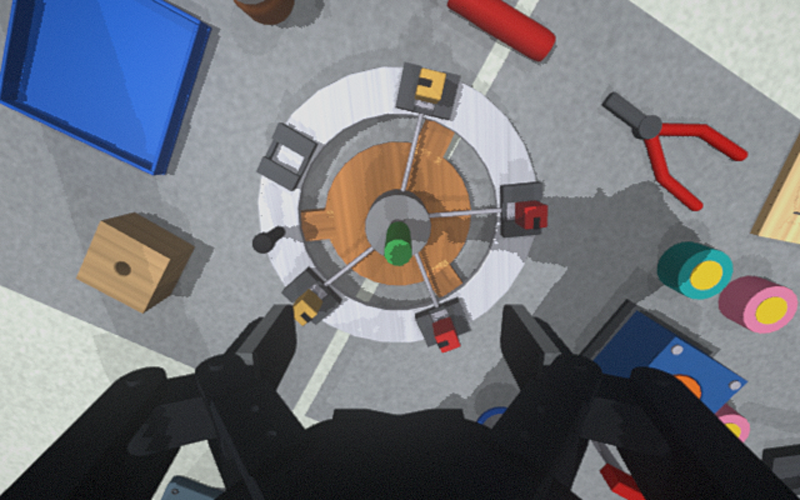

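View pics/s15.png

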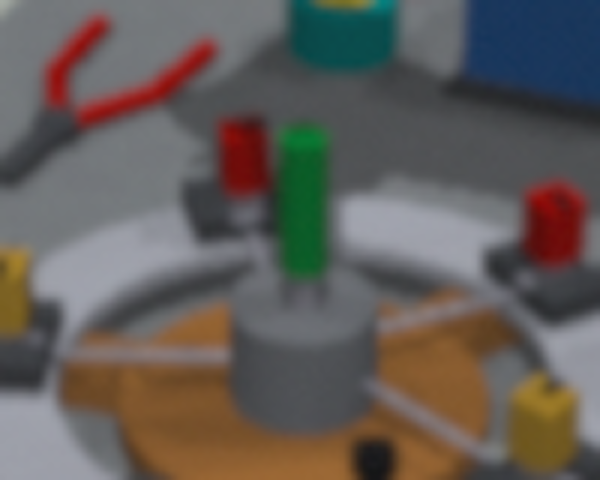

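Run:
```python
from h import *
import pickle
T=pickle.load(open('top0.pkl','rb'));S=pickle.load(open('side0.pkl','rb'))
print(onz(T,398.3,239.9,.104),onz(T,396.85,210.4,.064),onz(T,396.85,210.4,.074),tri(T,(396.85,210.4),S,(371.4,170.7)),tri(T,(398.3,239.9),S,(405.4,167.6)))
plan([.445,-.323,.40],-np.pi/2)
```

```text
[ 0.44629808 -0.32368646  0.104     ] [ 0.54195296 -0.32729754  0.064     ] [ 0.54086815 -0.32522933  0.074     ] (array([ 0.5410694 , -0.32767449,  0.06323916]), np.float64(0.0019780852545192933)) (array([ 0.44475286, -0.32677566,  0.09120961]), np.float64(0.004018237803200933))
t 42.55 tcp [0.5676 0.0092 0.4017] yaw -1.076 q [-0.684  0.5    0.802  1.802 -0.421  1.009 -0.792] gap 0.0854 F [-0.  -0.4 -0.7] tz [ 8.7e-03  9.0e-04 -1.0e+00]
shift cm [23.4  26.58  0.03] max/6.25: 5.67
roll options (cw +): [ 0.495 -1.076 -2.646  2.066]
```

Request:
arm_command(
  rows="0 3.9 4.43 0 0;0 3.9 4.43 0 0;0 3.9 4.43 0 0;0 3.9 4.43 0 0;0 3.9 4.43 0 0;0 3.9 4.43 0 0;0 0 0 0 0.17;0 0 0 0 0.17;0 0 0 0 0.15;0 0 0 0 0",
)

```text
t: 43.8
tcp_pos: [0.4434, -0.3219, 0.3961]
orientation: [2.229, -2.213, -0.001]
wrist_force: [-0.4, -0.1, 0.4]
finger_gap: 0.0856
```

Run:
```python
from h import *
plan([.445,-.324,.40],-np.pi/2)
c=capture('wrist');save(c,'w16.png',1.25)
import pickle;pickle.dump(c,open('w16.pkl','wb'))
print(proj(c,[.4446,-.3245,.104]),proj(c,[.541,-.327,.064]))
```

```text
t 43.80 tcp [ 0.4434 -0.3219  0.3961] yaw -1.564 q [-0.151  0.529  0.954  1.858 -0.503  1.019 -0.551] gap 0.0856 F [-0.4 -0.1  0.4] tz [-1.3e-03 -1.0e-04 -1.0e+00]
shift cm [ 0.21 -0.15 -0.39] max/6.25: 0.08
roll options (cw +): [ 0.007 -1.564 -3.134  1.578]
[320.16179047 190.5049613 ] [323.2402263  88.3442051]
```

View pics/w16.png

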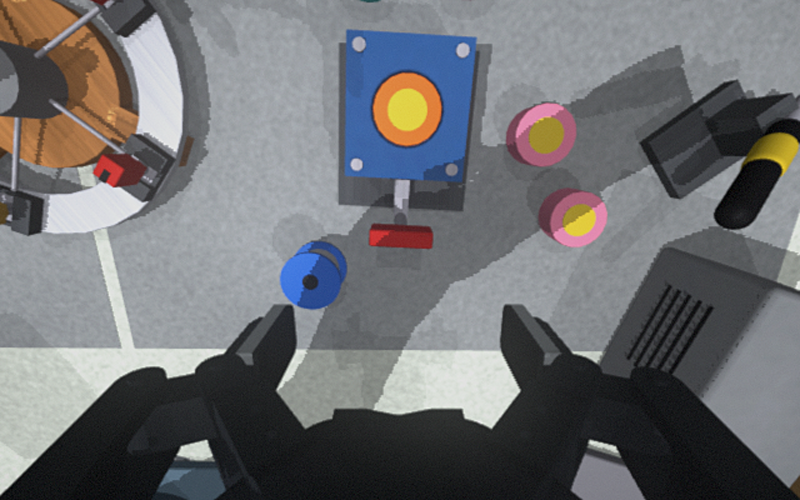

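Run:
```python
from h import *
import pickle
c=pickle.load(open('w16.pkl','rb'))
save(c,'w16z.png',9,(285,170,355,205))
P=[onz(c,u/1.25,v/1.25,.064) for u,v in ((359,44),(463,50),(451,169),(356,164))]
P=np.array(P);print(P.round(4),P.mean(0))
e=P[0]-P[3]+P[1]-P[2];print('x axis yaw',np.arctan2(e[1],e[0]))
e=P[0]-P[1]+P[3]-P[2];print('y axis yaw',np.arctan2(e[1],e[0])-np.pi/2)
for st,ce,m in blobs(c,lambda h,s,v:(h>=5)&(h<35)&(s>150)&(v>120),100,(280,60,370,120)): print('cap',st,ce,onz(c,*ce,.064))
for st,ce,m in blobs(c,lambda h,s,v:((h<6)|(h>174))&(s>130)&(v>60),100,(280,160,360,210)): print('bar',st,ce,onz(c,*ce,.104),cv2.minAreaRect(np.argwhere(m)[:,::-1].astype(np.float32)))
```

```text
[[ 0.5886 -0.2916  0.064 ]
 [ 0.5851 -0.3721  0.064 ]
 [ 0.4949 -0.3674  0.064 ]
 [ 0.4984 -0.287   0.064 ]] [ 0.54177431 -0.32953179  0.064     ]
x axis yaw -0.052081076459025884
y axis yaw -0.043612200042350224
cap [ 298   60   55   57 2479] [325.39572408  87.12747075] [ 0.54216657 -0.32916503  0.064     ]
bar [295 180  51  19 849] [320.32037691 188.9057715 ] [ 0.44620391 -0.32463835  0.104     ] ((320.2237548828125, 188.7486114501953), (50.14112854003906, 17.23929786682129), 3.012787342071533)
```

View pics/w16z.png

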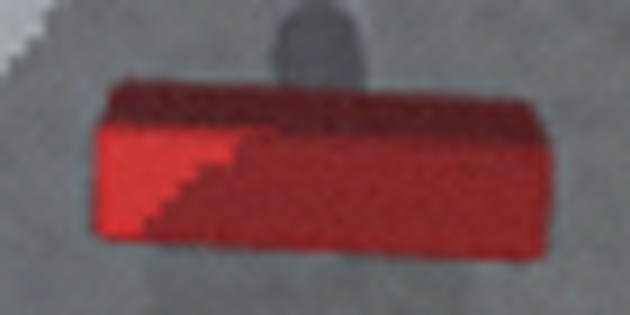

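Request:
arm_command(
  rows="0 0.3 -0.05 5 0.054;0 0 0 5 0;0 0 0 4.4 0;0 0 0 0 0;1 0 0 0 0;1 0 0 0 0;1 0 0 0 0;1 0 0 0 0;1 0 0 0 0;1 0 0 0 0",
  newtons=100,
)

```text
t: 45.1
tcp_pos: [0.4447, -0.3246, 0.2551]
orientation: [-2.166, 2.271, -0.001]
wrist_force: [-3.5, 7.3, 15.2]
finger_gap: 0.048
```

Run:
```python
from h import *
plan([.4441,-.325,.252],-np.pi/2-.047)
c=capture('wrist');save(c,'w17.png',1.)
```

```text
t 45.10 tcp [ 0.4447 -0.3246  0.2551] yaw -1.618 q [-0.008  0.725  0.769  1.937 -0.723  0.778 -0.439] gap 0.0480 F [-3.5  7.3 15.2] tz [ 0.0029  0.0022 -1.    ]
shift cm [0.04 0.06 0.31] max/6.25: 0.05
roll options (cw +): [-0.    -1.571  3.141  1.571]
```

View pics/w17.png

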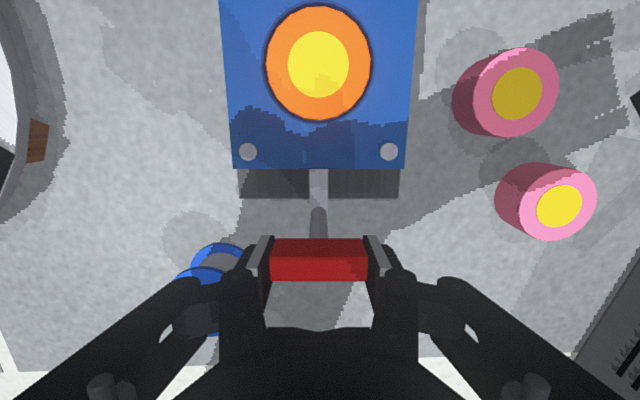

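Request:
arm_command(
  rows="1 0 0 -0.3 0;1 0 0 -0.3 0;1 0 0 -0.3 0;1 0 0 -0.3 0;1 0 0 -0.3 0;1 0 0 -0.3 0;1 0 0 -0.3 0;1 0 0 -0.3 0;1 0 0 -0.3 0;1 0 0 0 0",
)

```text
t: 46.4
tcp_pos: [0.445, -0.3244, 0.2799]
orientation: [-2.167, 2.272, -0.0]
wrist_force: [4.1, 2.7, -5.1]
finger_gap: 0.048
```

Run:
```python
from h import *
plan([.4441,-.325,.28],-np.pi/2-.047)
c=capture('side');save(c,'s18.png',6,(320,120,440,215))
```

```text
t 46.40 tcp [ 0.445  -0.3244  0.2799] yaw -1.618 q [-0.036  0.691  0.808  1.929 -0.684  0.82  -0.468] gap 0.0480 F [ 4.1  2.7 -5.1] tz [ 0.0013  0.001  -1.    ]
shift cm [ 0.06  0.08 -0.01] max/6.25: 0.02
roll options (cw +): [-0.    -1.571  3.142  1.571]
```

View pics/s18.png

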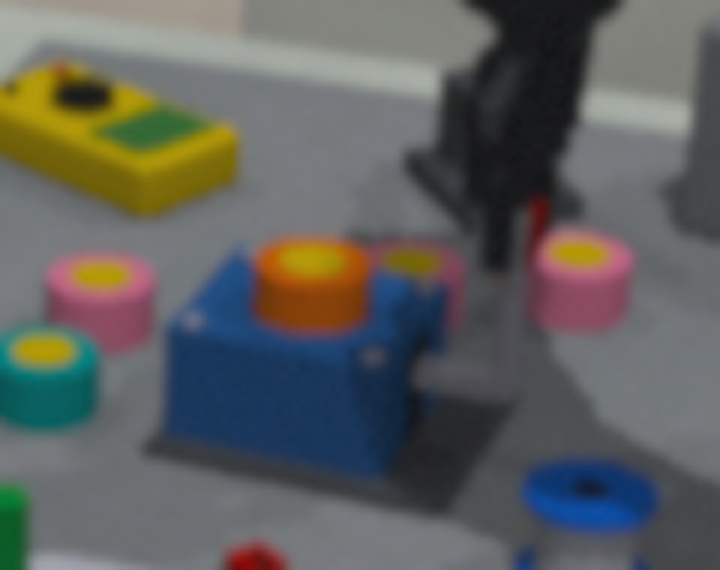

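Request:
arm_command(
  rows="1 0 0 -0.15 0;1 0 0 0 0;0 0 0 0 0;0 0 0 0 0;0 0 0 0 0;0 0 0 -5 0;0 0 0 -5 0;0 0 0 -2 0;0 0 0 0 0;0 0 0 0 0",
)

```text
t: 47.7
tcp_pos: [0.4438, -0.3246, 0.3998]
orientation: [2.167, -2.274, -0.003]
wrist_force: [-0.9, 0.2, 0.2]
finger_gap: 0.0854
```

Run:
```python
from h import *
plan([.542,-.3292,.38],-np.pi/2-.047)
c=capture('wrist');save(c,'w19.png',1.25)
print(proj(c,[.4441,-.325,.130]),proj(c,[.542,-.3292,.090]))
for st,ce,m in blobs(c,lambda h,s,v:(h>=20)&(h<35)&(s>150)&(v>120),100,(280,20,370,140)): print('spot',st,ce,onz(c,*ce,.089))
save(capture('top'),'top19.png',1.25)
```

```text
t 47.70 tcp [ 0.4438 -0.3246  0.3998] yaw -1.619 q [-0.157  0.535  0.972  1.85  -0.512  1.034 -0.595] gap 0.0854 F [-0.9  0.2  0.2] tz [-0.0018  0.0012 -1.    ]
shift cm [-0.01 -9.84  1.96] max/6.25: 1.61
roll options (cw +): [-1.000e-03 -1.572e+00  3.141e+00  1.570e+00]
[318.29364607 197.53976402] [317.83069132  84.87276951]
spot [ 301   67   35   37 1003] [317.84346959  84.99202393] [ 0.54199714 -0.32921018  0.089     ]
```

View pics/w19.png

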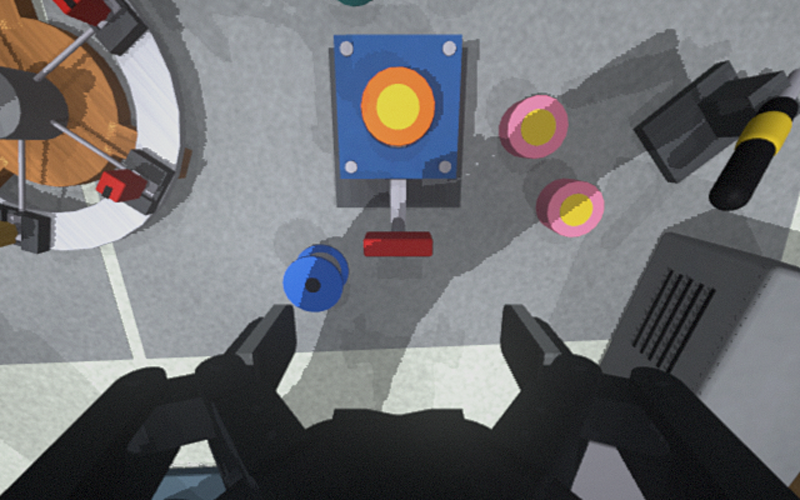

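View pics/top19.png

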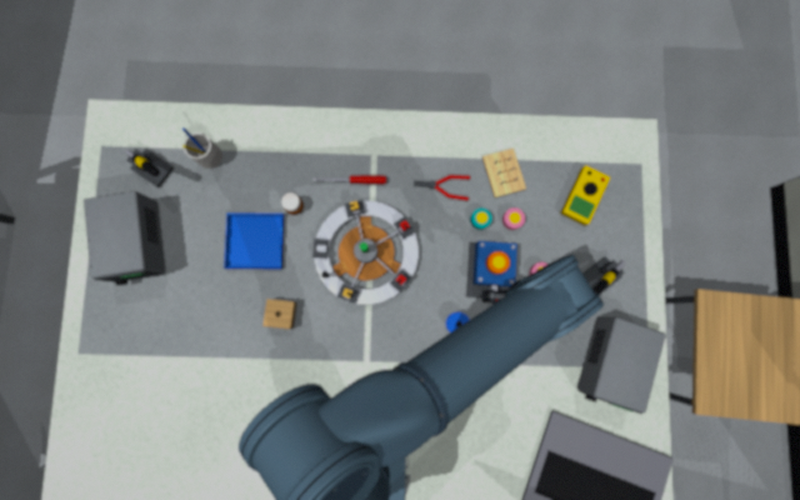

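Request:
arm_command(
  rows="0 0 -4.95 0 0;0 0 -4.9 0 0;0 0 0 0 0;0 0 0 5 0;0 0 0 5 0;0 0 0 4 0;0 0 0 2.2 0;0 0 0 0 0;0 0 0 0 0;0 0 0 0 0",
  newtons=50,
)

```text
t: 49.05
tcp_pos: [0.5429, -0.3303, 0.2408]
orientation: [-2.167, 2.274, -0.004]
wrist_force: [0.4, 0.2, -0.3]
finger_gap: 0.0857
```

Run:
```python
from h import *
plan([.542,-.3292,.236],-np.pi/2-.047)
c=capture('wrist');save(c,'w20.png',1.25)
```

```text
t 49.05 tcp [ 0.5429 -0.3303  0.2408] yaw -1.619 q [-0.022  0.861  0.755  1.712 -0.744  0.876 -0.56 ] gap 0.0857 F [ 0.4  0.2 -0.3] tz [ 0.0023 -0.0013 -1.    ]
shift cm [-0.11  0.1   0.48] max/6.25: 0.08
roll options (cw +): [-1.000e-03 -1.572e+00  3.140e+00  1.570e+00]
```

View pics/w20.png

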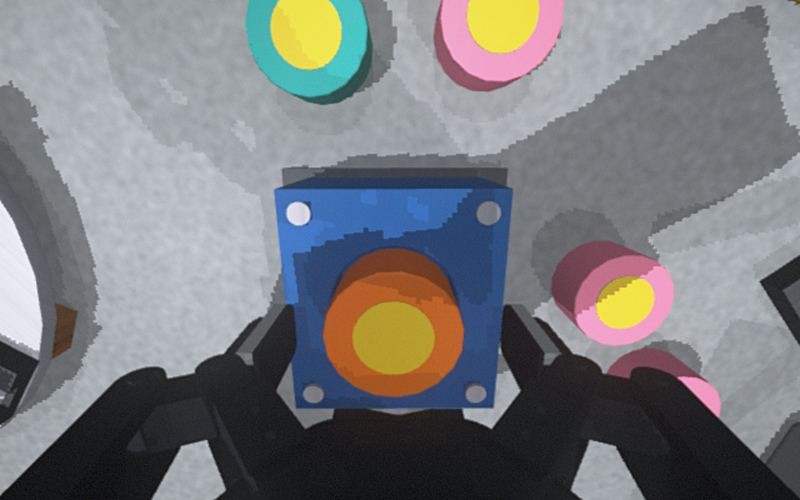

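Request:
arm_command(
  rows="0 -0.1 0.1 0.35 0;0 0 0 0 0;1 0 0 0 0;1 0 0 0 0;1 0 0 0 0;1 0 0 0 0;1 0 0 0 0;1 0 0 0 0;1 0 0 -1 0;1 0 0 -1 0",
)

```text
t: 50.35
tcp_pos: [0.5414, -0.3289, 0.2564]
orientation: [2.167, -2.274, 0.0]
wrist_force: [0.2, -0.2, -1.7]
finger_gap: 0.0544
```

Run:
```python
from h import *
plan([.542,-.3292,.30],-np.pi/2-.047)
c=capture('wrist');save(c,'w21.png',1.25)
```

```text
t 50.35 tcp [ 0.5414 -0.3289  0.2564] yaw -1.619 q [-0.035  0.839  0.773  1.713 -0.726  0.9   -0.572] gap 0.0544 F [ 0.2 -0.2 -1.7] tz [-1.e-04 -1.e-04 -1.e+00]
shift cm [ 0.03 -0.06 -4.36] max/6.25: 0.70
roll options (cw +): [-1.000e-03 -1.572e+00  3.140e+00  1.570e+00]
```

View pics/w21.png

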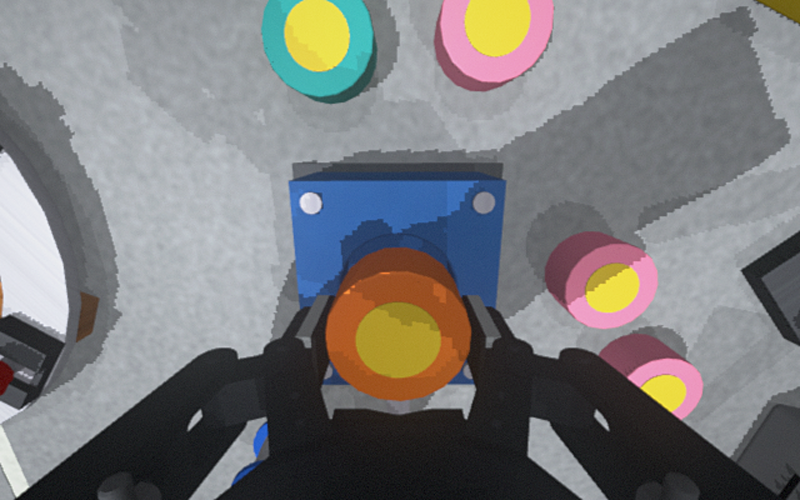

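Run:
```python
from h import *
c=capture('top')
for st,ce,m in blobs(c,lambda h,s,v:(h>100)&(h<125)&(s>140)&(v>60),500): 
    r=cv2.minAreaRect(np.argwhere(m)[:,::-1].astype(np.float32)); print(st,ce,r,onz(c,*ce,.012),onz(c,*r[0],.012))
plan([.57,.29,.42])
```

```text
[ 180  171   47   44 2007] [203.19083209 192.55655207] ((203.0, 192.5), (43.0, 46.0), 90.0) [0.58886861 0.31053877 0.012     ] [0.58904033 0.31118392 0.012     ]
t 50.45 tcp [ 0.5418 -0.3293  0.2573] yaw -1.619 q [-0.035  0.838  0.774  1.712 -0.726  0.899 -0.572] gap 0.0549 F [ 0.   0.1 -0.9] tz [ 0.0021 -0.0013 -1.    ]
shift cm [-61.97   0.14 -16.35] max/6.25: 10.25
```

Request:
arm_command(
  rows="1 0 0 -5.4 0;1 0 0 -5.4 0;1 0 0 -5.4 0;1 -3 0 0 0;1 -5 -0.14 0 0;1 -5.3 -0.14 0 0;1 -5.3 -0.14 0 0;1 -5.3 -0.14 0 0;1 -5.3 -0.14 0 0;1 -5.3 -0.14 0 0",
)

```text
t: 51.7
tcp_pos: [0.5663, 0.0171, 0.4179]
orientation: [-2.167, 2.274, 0.0]
wrist_force: [1.2, -0.5, -0.7]
finger_gap: 0.0544
```

Request:
arm_command(
  rows="1 -5.3 -0.14 0 0;1 -5.3 -0.14 0 0;1 -5.3 -0.14 0 0;1 -5.3 -0.14 0 0;1 -5 -0.14 0 0;1 -3 0 0 0;1 0 0 0 0;1 0 0 0 0;1 0 0 0 0;1 0 0 0 0",
)

```text
t: 52.95
tcp_pos: [0.5877, 0.3056, 0.4179]
orientation: [-2.165, 2.276, 0.0]
wrist_force: [0.4, 0.1, -1.0]
finger_gap: 0.0546
```

Run:
```python
from h import *
plan([.589,.311,.42])
c=capture('wrist');save(c,'w22.png',1.25)
print(proj(c,[.589,.311,.004]))
for st,ce,m in blobs(c,lambda h,s,v:(h>100)&(h<125)&(s>140)&(v>60),1500): 
    r=cv2.minAreaRect(np.argwhere(m)[:,::-1].astype(np.float32)); print(st,ce,r)
```

```text
t 52.95 tcp [0.5877 0.3056 0.4179] yaw -1.621 q [-1.127  0.725  0.952  1.527 -0.616  1.212 -1.693] gap 0.0546 F [ 0.4  0.1 -1. ] tz [ 1.e-04  1.e-04 -1.e+00]
shift cm [-0.54 -0.1  -0.21] max/6.25: 0.09
[313.80048761 168.67162114]
[  253   110   119   117 10603] [314.76450061 160.21861737] ((314.2549133300781, 167.9512939453125), (110.41560363769531, 116.72506713867188), 86.3086166381836)
```

View pics/w22.png

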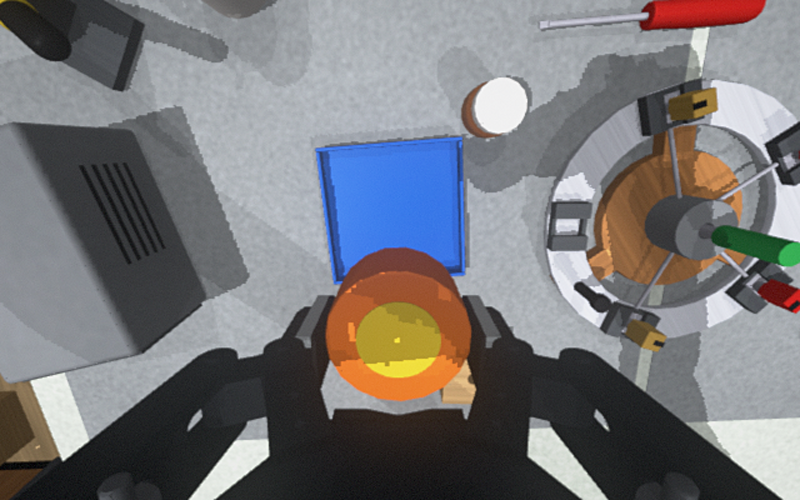

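Request:
arm_command(
  rows="1 -0.5 -0.1 0 0;1 0 0 4 0;1 0 0 5 0;1 0 0 5 0;1 0 0 5 0;1 0 0 3 0;1 0 0 0 0;1 0 0 0 0;1 0 0 0 0;1 0 0 0 0",
)

```text
t: 54.25
tcp_pos: [0.5891, 0.3119, 0.1989]
orientation: [-2.166, 2.273, -0.0]
wrist_force: [-0.2, 0.4, -0.9]
finger_gap: 0.0546
```

Run:
```python
from h import *
plan([.589,.311,.183])
c=capture('wrist');save(c,'w23.png',1.25)
c=capture('side');save(c,'s23.png',4,(200,240,340,370))
```

```text
t 54.25 tcp [0.5891 0.3119 0.1989] yaw -1.619 q [-1.029  0.973  0.753  1.628 -0.822  0.883 -1.565] gap 0.0546 F [-0.2  0.4 -0.9] tz [ 0.0015  0.0011 -1.    ]
shift cm [0.1  0.01 1.59] max/6.25: 0.26
```

View pics/w23.png

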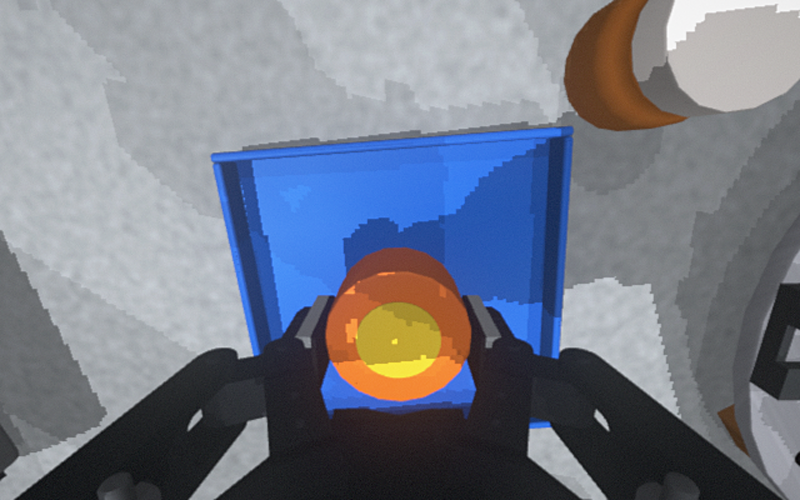

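View pics/s23.png

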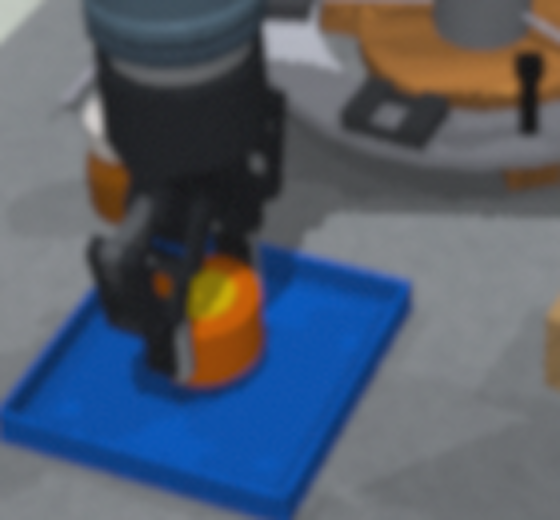

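Lower until contact.

Request:
arm_command(
  rows="1 0 0 0.4 0;1 0 0 0.3 0;1 0 0 0.3 0;1 0 0 0.2 0;1 0 0 0.2 0;1 0 0 0 0;1 0 0 0 0;1 0 0 0 0;1 0 0 0 0;1 0 0 0 0",
)

```text
t: 55.6
tcp_pos: [0.5887, 0.3117, 0.1837]
orientation: [-2.167, 2.274, 0.0]
wrist_force: [0.0, 0.2, -1.1]
finger_gap: 0.0543
```

Run:
```python
from h import *
plan([.589,.311,.183])
```

```text
t 55.60 tcp [0.5887 0.3117 0.1837] yaw -1.619 q [-1.021  0.992  0.738  1.628 -0.835  0.864 -1.556] gap 0.0543 F [ 0.   0.2 -1.1] tz [ 0.  0. -1.]
shift cm [ 0.07 -0.03  0.07] max/6.25: 0.02
```

Request:
arm_command(
  rows="1 0 0 0.1 0;1 0 0 0.1 0;1 0 0 0.1 0;1 0 0 0.1 0;1 0 0 0 0;1 0 0 0 0;1 0 0 0 0;1 0 0 0 0;1 0 0 0 0;1 0 0 0 0",
)

```text
t: 56.85
tcp_pos: [0.589, 0.3114, 0.1825]
orientation: [-2.167, 2.274, 0.003]
wrist_force: [-9.3, -2.0, 22.7]
finger_gap: 0.0545
```

Request:
arm_command(
  rows="1 0 0 -0.2 0;1 0 0 0 0;0.15 0 0 0 0;0.15 0 0 0 0;0.15 0 0 0 0;0.15 0 0 -2 0;0 0 0 -5 0;0 0 0 -5 0;0 0 0 -5 0;0 0 0 -4 0",
)

```text
t: 58.1
tcp_pos: [0.5889, 0.3111, 0.3954]
orientation: [-2.165, 2.273, -0.001]
wrist_force: [0.6, 0.8, 0.2]
finger_gap: 0.0851
```

Run:
```python
from h import *
plan([.4441,-.325,.42],-np.pi/2-.047)
c=capture('wrist');save(c,'w24.png',1.25)
for st,ce,m in blobs(c,lambda h,s,v:(h>=20)&(h<35)&(s>150)&(v>120),100,(230,90,400,300)): print('spot',st,ce,onz(c,*ce,.036))
c=capture('side');save(c,'s24.png',4,(200,240,340,370))
```

```text
t 58.10 tcp [0.5889 0.3111 0.3954] yaw -1.620 q [-1.121  0.752  0.934  1.539 -0.637  1.176 -1.686] gap 0.0851 F [0.6 0.8 0.2] tz [ 0.0024  0.0012 -1.    ]
shift cm [64.24 11.35 -2.57] max/6.25: 10.45
roll options (cw +): [-2.000e-03 -1.573e+00  3.140e+00  1.569e+00]
spot [305 165  27  26 548] [318.17335766 177.82846715] [0.58946015 0.31091718 0.036     ]
```

View pics/w24.png

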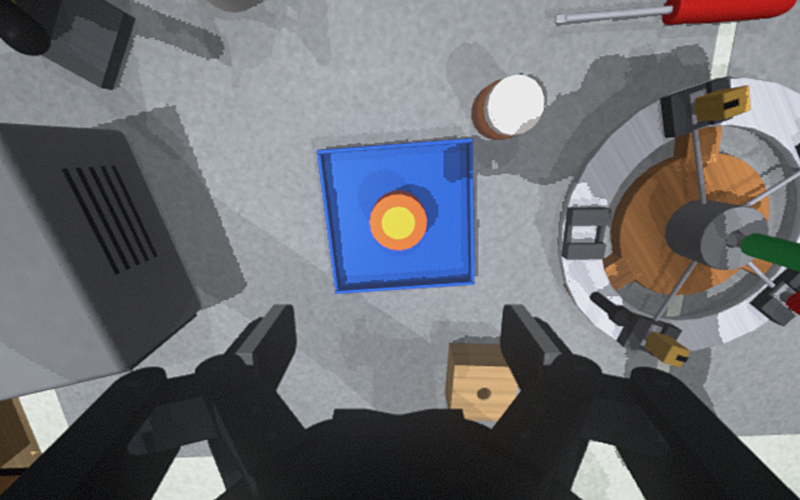

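View pics/s24.png

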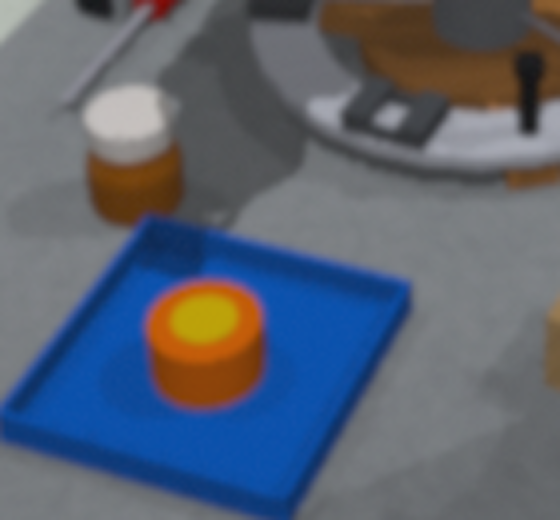

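Request:
arm_command(
  rows="0 3 0.5 -2 0;0 5.5 1 0 0;0 5.8 1 0 0;0 5.8 1 0 0;0 5.8 1 0 0;0 5.8 1 0 0;0 5.8 1 0 0;0 5.8 1 0 0;0 5.8 1 0 0;0 5.8 1 0 0",
)

```text
t: 59.45
tcp_pos: [0.4665, -0.2339, 0.4121]
orientation: [-2.167, 2.274, -0.0]
wrist_force: [0.3, -0.2, 0.2]
finger_gap: 0.0853
```

Run:
```python
from h import *
plan([.4441,-.325,.40],-np.pi/2-.047)
```

```text
t 59.45 tcp [ 0.4665 -0.2339  0.4121] yaw -1.619 q [-0.394  0.474  1.026  1.909 -0.475  1.026 -0.78 ] gap 0.0853 F [ 0.3 -0.2  0.2] tz [ 8.e-04  5.e-04 -1.e+00]
shift cm [9.21 1.8  1.21] max/6.25: 1.51
roll options (cw +): [-1.000e-03 -1.572e+00  3.140e+00  1.570e+00]
```

Request:
arm_command(
  rows="1 4.6 0.9 0 0;1 4.6 0.9 0 0;1 0 0 1 0;1 0 0 0 0;1 0 0 0 0;1 0 0 0 0;1 0 0 0 0;1 0 0 0 0;1 0 0 0 0;1 0 0 0 0",
)

```text
t: 60.7
tcp_pos: [0.445, -0.3232, 0.4017]
orientation: [2.167, -2.274, -0.0]
wrist_force: [0.8, -1.0, 0.7]
finger_gap: -0.0
```

Run:
```python
from h import *
plan([.4441,-.325,.31],-np.pi/2-.047)
c=capture('wrist');save(c,'w25.png',1.25)
```

```text
t 60.70 tcp [ 0.445  -0.3232  0.4017] yaw -1.619 q [-0.164  0.534  0.978  1.848 -0.513  1.036 -0.597] gap -0.0000 F [ 0.8 -1.   0.7] tz [-0. -0. -1.]
shift cm [0.19 0.08 9.17] max/6.25: 1.47
roll options (cw +): [-1.000e-03 -1.572e+00  3.140e+00  1.570e+00]
```

View pics/w25.png

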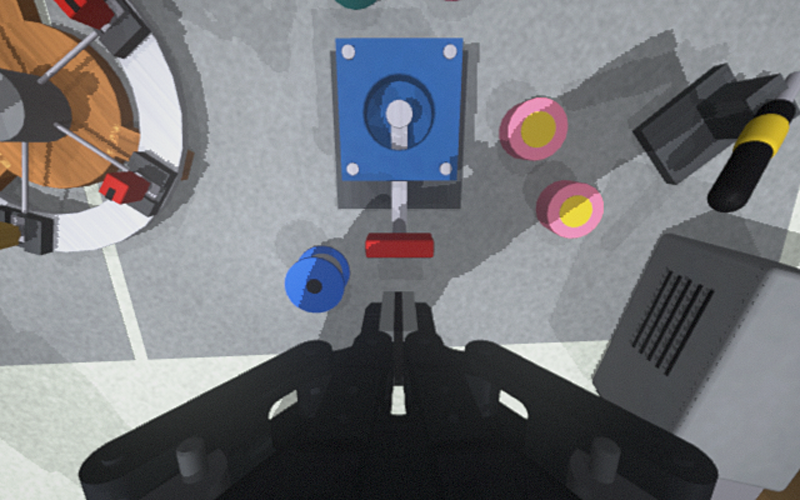

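Descend to near contact (~0.304), then press stepwise.

Request:
arm_command(
  rows="1 0.2 0.1 4 0;1 0 0 4 0;1 0 0 1 0;1 0 0 0.4 0;1 0 0 0.4 0;1 0 0 0.4 0;1 0 0 0.4 0;1 0 0 0.4 0;1 0 0 0.4 0;1 0 0 0 0",
)

```text
t: 62.0
tcp_pos: [0.444, -0.3251, 0.2874]
orientation: [2.167, -2.274, -0.0]
wrist_force: [1.1, -1.0, 1.5]
finger_gap: -0.0
```

Run:
```python
from h import *
plan([.4441,-.325,.277],-np.pi/2-.047)
c=capture('side');save(c,'s26.png',6,(320,120,440,215))
```

```text
t 62.00 tcp [ 0.444  -0.3251  0.2874] yaw -1.619 q [-0.046  0.683  0.824  1.927 -0.675  0.834 -0.473] gap -0.0000 F [ 1.1 -1.   1.5] tz [-2.e-04 -1.e-04 -1.e+00]
shift cm [-0.01 -0.01  1.04] max/6.25: 0.17
roll options (cw +): [-1.000e-03 -1.572e+00  3.140e+00  1.570e+00]
```

View pics/s26.png

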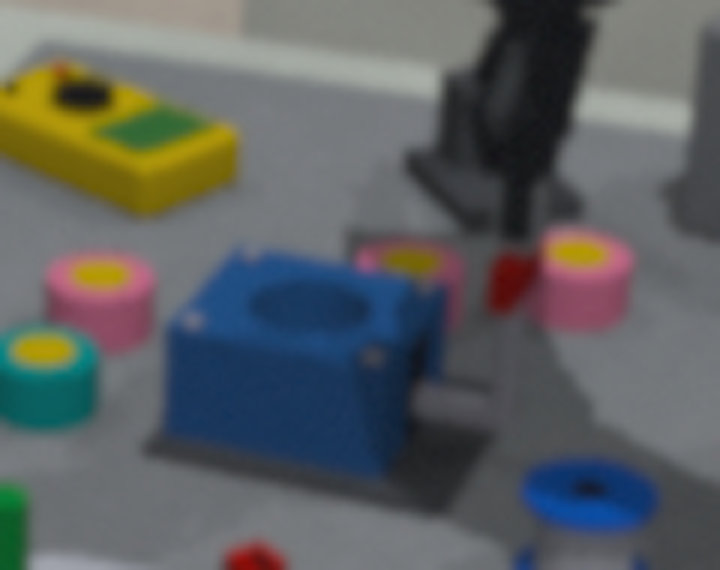

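Request:
arm_command(
  rows="1 0 0 0.2 0;1 0 0 0.2 0;1 0 0 0.2 0;1 0 0 0.2 0;1 0 0 0.2 0;1 0 0 0.1 0;1 0 0 0 0;1 0 0 0 0;1 0 0 0 0;1 0 0 0 0",
)

```text
t: 63.3
tcp_pos: [0.4437, -0.3252, 0.2774]
orientation: [-2.166, 2.274, 0.001]
wrist_force: [-1.9, 3.1, 14.3]
finger_gap: -0.0001
```

Run:
```python
from h import *
plan([.4441,-.325,.277],-np.pi/2-.047)
```

```text
t 63.30 tcp [ 0.4437 -0.3252  0.2774] yaw -1.619 q [-0.035  0.696  0.809  1.931 -0.691  0.817 -0.461] gap -0.0001 F [-1.9  3.1 14.3] tz [ 3.e-04  1.e-03 -1.e+00]
shift cm [-0.02 -0.04  0.04] max/6.25: 0.01
roll options (cw +): [-1.000e-03 -1.572e+00  3.140e+00  1.569e+00]
```

A bit more to make sure it is home.

Request:
arm_command(
  rows="1 0 0 0.1 0;1 0 0 0.1 0;1 0 0 0 0;1 0 0 0 0;1 0 0 0 0;1 0 0 0 0;1 0 0 0 0;1 0 0 0 0;1 0 0 0 0;1 0 0 0 0",
)

```text
t: 64.55
tcp_pos: [0.4435, -0.3256, 0.2772]
orientation: [-2.165, 2.273, 0.001]
wrist_force: [-7.0, 8.7, 35.1]
finger_gap: -0.0002
```

Hard stop at 0.277, as expected for fully down. Retreat and check everything.

Request:
arm_command(
  rows="1 0 0 -1 0;1 0 0 -4 0;1 0 0 -5 0;1 0 0 -5 0;1 0 0 -3 0;1 0 0 0 0;1 0 0 0 0;1 0 0 0 0;1 0 0 0 0;1 0 0 0 0",
)

```text
t: 65.8
tcp_pos: [0.4439, -0.3251, 0.4543]
orientation: [2.167, -2.274, -0.001]
wrist_force: [0.6, 0.1, 0.7]
finger_gap: 0.0003
```

Run:
```python
from h import *
plan([.4441,-.325,.277])
c=capture('wrist');save(c,'w27.png',1.25)
c=capture('top');save(c,'top27.png',1.25); save(c,'top27z.png',6,(240,150,345,250))
c=capture('side');save(c,'s27.png',1.25)
print([proj(c,[.4441,-.325,z]) for z in (.08,.104)]);save(c,'s27z.png',6,(320,120,440,215))
```

```text
t 65.80 tcp [ 0.4439 -0.3251  0.4543] yaw -1.619 q [-0.206  0.476  1.035  1.791 -0.449  1.135 -0.642] gap 0.0003 F [0.6 0.1 0.7] tz [-7.e-04  2.e-04 -1.e+00]
shift cm [-1.000e-02 -4.000e-02  1.773e+01] max/6.25: 2.84
[array([404.41962154, 171.44598819]), array([405.13735887, 163.71291295])]
```

View pics/s27.png

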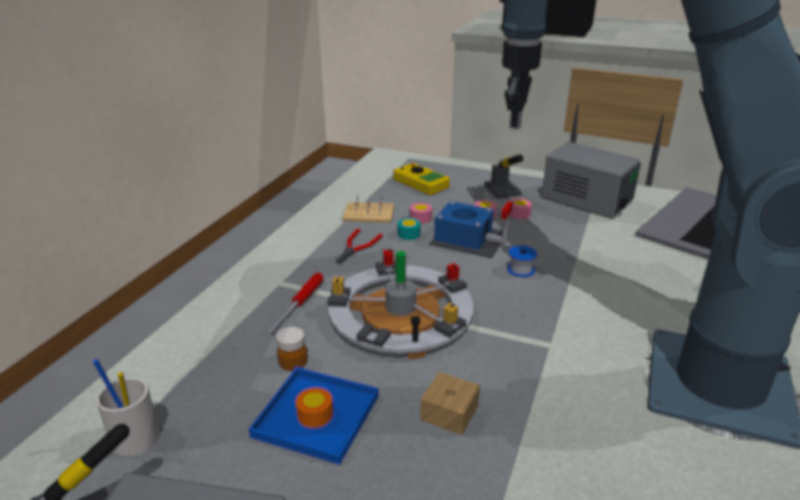

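View pics/s27z.png

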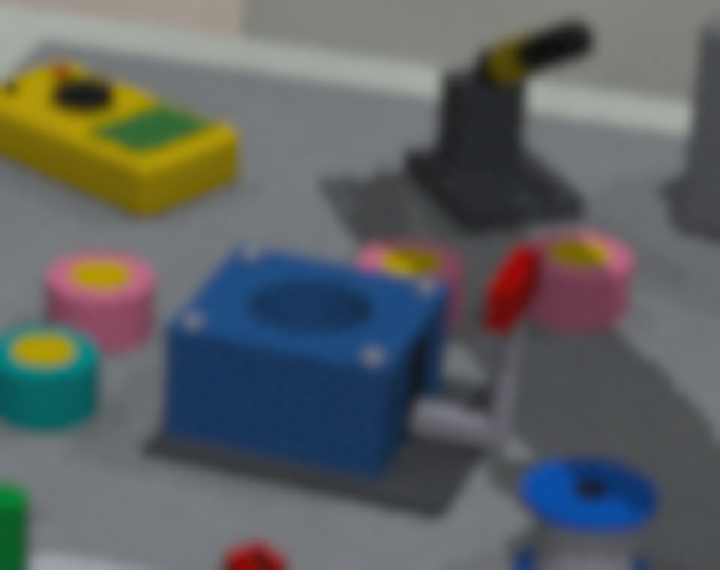

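View pics/top27z.png

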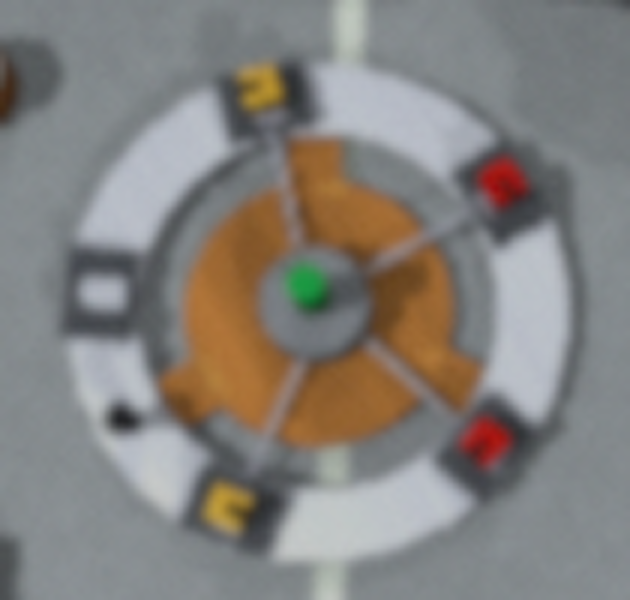

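View pics/w27.png

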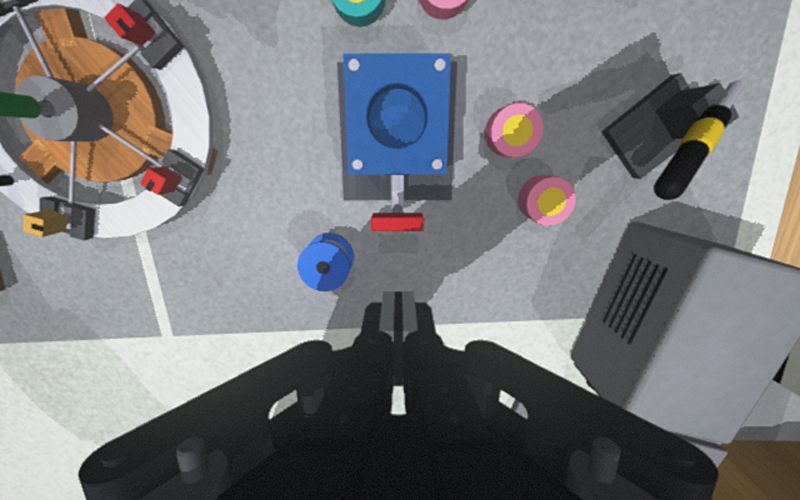

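View pics/top27.png

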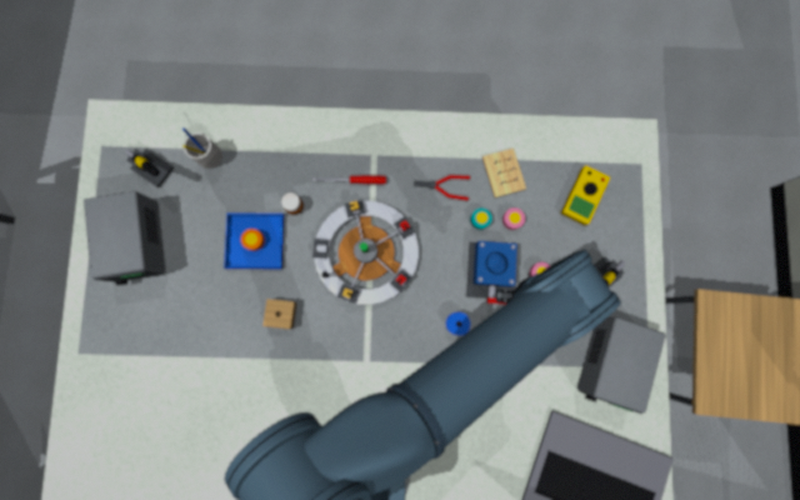

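```bash
python3 -c "
from h import *
print(ticket.job_done())"
```

```text
the job is handed in; nothing more can be done
None
```

The job is done and was handed in at about 66 s of the 210 s allowed. No check failed. Handing in returns no verdict, so the results below are my own measurements.

- **Nipples:** Place 1 has no spoke, so I skipped it. I turned the rest clockwise in order: place 2 brass one quarter, place 3 red three quarters, place 4 red three quarters, place 5 brass one quarter. The stripes in the wrist pictures and the gripper angles agree to within about 0.02 rad of the targets.
- **Pin:** It stands upright in the hub bore and has been let go. Its handle ends show in the side view where a fully seated pin's should.
- **Cap:** The knockout was raised about 26 mm to eject it. It now lies flat with the yellow spot up, within about 1 mm of the middle of the tray.
- **Tray:** It had been knocked about 3 cm aside during the run, so I measured it again before placing the cap.
- **Knockout handle:** I pushed it down until it stopped hard (TCP at 0.277 m, 35 N). That is the height expected for fully down, and the side view agrees.
- **Bystanders:** The spool, pliers, screwdriver and jar look unmoved in the last pictures. The arm was clear of everything.

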